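Jack the sample jar up to the probe with a ratchet handle

ROBOT

A 7-joint arm with a two-finger parallel gripper is mounted at the origin on the work surface. World frame = base frame: x ahead of the robot, y to its left, z up, the work surface at z = 0. Lengths are in m, angles in rad, forces in N, time in s.
With the tool pointing down it reaches from about 0.4 to 0.85 m from the base axis. Payload 4.5 kg.
Tool frame: the origin (TCP) lies on the centre line of the jaws, within the pads' length; the fingertips stand r.tips_ahead ahead of it and the grasp point (between the pads) is the TCP (r.tips_ahead is the distance from the TCP to the fingertips, in m); z points along the fingers, y is the direction in which the jaws open and shut (so a half turn about z gives the same grasp; the last joint's range is limited). The gripper opens to 88 mm and grips with 3 to 60 N. Pads are 18 mm wide; open, the fingers measure 123 mm over their backs; the gripper's body (75 mm by 187 mm) begins 45 mm behind the grasp point.
Start: joints at [1.345, 0.689, -0.195, 1.565, 0.157, 0.902, -0.215], TCP at [0.161, -0.604, 0.258] pointing down, gripper open.
Joint ranges: [-3.01, 3.01], [-0.46, 2.08], [-1.47, 1.51], [0.13, 2.56], [-1, 4.14], [0.04, 2.09], [-2.66, 2.66]. Speed limits (rad/s): [2.57, 2.57, 3.14, 3.14, 3.14, 3.14, 3.14].

INTERFACE

Orientations are given as a unit quaternion [x, y, z, w].
In Python, from plant import r gives the robot as it stands.
- The arm moves only by the shell command python3 -m inch 'ROWS' [FORCE]. ROWS is JSON, a list of rows, each a list of 5 numbers: the shift along the world's x, y, z in units of 25 mm (1.0 is 25 mm), then the turn about the world's z in units of 6 degrees (1.0 is 6 degrees), then the finger opening in mm, from 0 to 88.1. A call has 1 to 5 rows; each row shifts and turns the commanded pose from where the row before left it; what a row does not reach is not made up. A row lasts 1/10 s, in which the tool goes at most 50 mm and 8.59 degrees, less where a joint would pass 70% of its speed; a pose out of reach is approached as far as the arm can. A call is refused whole if a number of a shift passes 1 or a number of a turn 1, either way. A call with a gripper value outside its range is refused whole. The fingers move at their own pace and stop on an object; FORCE is the grip in N (left out, the last holds). Time passes only in rows, so rows that do not move let the fingers close. It gives the time, the measured TCP pose, the force and the opening at its end, in the units of the state.
- r.get_state(): the state, without advancing time (a new reading comes with each control period).
- r.snapshot(name): name is "scene" or "top" or "wrist"; returns a dict with "pixels" (420x560x3 uint8, red, green, blue), "range_z" (420x560 float32, m along the optical axis (not along the pixel's ray), 0 where there is no reading), "K" (3x3 intrinsics, pixels), "position" and "attitude" of the camera in the world. Camera axes: x right, y up, looking along -z (the intrinsics and any distortion apply to the point x, -y, -z); pixel columns grow to the right and rows downward; lengths in m; the calibration is good to about 2 mm. A picture is of the moment at which its call begins.
- r.finish_job(): hands the job in, once; it reports no verdict.
The state is a dict: "clock": time; "q": joint angles; "qd": joint speeds; "joint_torque": joint torques, N m; "tool_pos": TCP position; "eef_rot": TCP orientation; "contact_force": force on the tool from outside, world axes, zero at the start; "moment": the same for the moment, N m; "opening": opening from 0.0 (shut) to 1.0 (fully open).
Only numpy, scipy, OpenCV 4.12 (cv2) and the standard library are available. Lean on these libraries where they do the work, as an engineer would, in place of code of your own. Each camera call takes 0.05 s, during which the arm holds its last target. There are 200 camera calls.

TASK

Stand the squat jar upright on the lowered lab-jack platform, centred under the probe, and let go. Then flip the ratchet's direction lever over to raise, and swing the ratchet handle back and forth until the jar's lid is 10 mm below the probe's tip. Raise the platform only with the handle, let nothing touch the probe, leave the other glassware where it stands, and let go at the end.

Things in the scene. Friction and masses are not known exactly. Their poses are not given: they have to be found in the camera images.
- jack: Grey lab jack, fixed. Origin: centre of the underside of its base plate (160 x 120 x 14 mm) on the bench; x away from the robot, y left, z up (turned a few degrees either way). A gearbox block, 90 x 90 x 53 mm high, right of the base, carries the ratchet; its centre is at x -20, y -190 mm in this frame.
- platform: The jack's steel platform with black rubber mat, 160 x 120 x 9 mm, level on a scissor linkage. Origin: centre of its underside, axes as the jack's. It starts lowered, top 85 mm above the bench; rises 25 mm for each radian the ratchet wheel turns counter-clockwise (from above), at most 104 mm (hard stop), and stays at any height.
- platform_top (a point): Centre of the platform's top face.
- ratchet_axis (a point): Point on the ratchet's vertical axis, 100 mm above the bench; axes as the jack's. The toothed wheel (20 teeth) turns about it under the handle's head: after each change of swing direction up to 0.35 rad of handle is lost before the pawl catches. A driving swing leaves the pawl wedged: ease the handle back a little before flipping the lever then.
- handle (a joint): Angle (rad) of the ratchet handle about the ratchet axis, counter-clockwise from above positive, -0.75 to 0.75 (stops); at 0 it points along the jack's -x, towards the robot. A flat bar, top 77 mm above the bench, with a knob at its end. It takes 0.4 to 0.6 N m to free-wheel, about 1.2 N m (10 N at the knob) to drive, and stays where it is left.
- handle_knob (a point): On the axis of the black upright knob at the handle's end, 100 mm above the bench: a round knob 24 mm across, from 77 to 122 mm above the bench, 125 mm from the ratchet axis. It is fixed on the handle.
- pawl (a joint): Angle (rad) of the direction lever on the handle, counter-clockwise from above positive. A light spring snaps it over centre (0) to about -0.46 or 0.46 (0.2 while it rides on a tooth). Negative, as it starts: clockwise handle swings lower the platform. Positive: counter-clockwise swings raise it and clockwise swings free-wheel.
- pawl_tab (a point): Middle of the direction lever's upright steel tab, 100 mm above the bench. The lever turns about a vertical pivot on the handle's head, 50 mm from the ratchet axis, 90 degrees counter-clockwise (from above) of the handle bar; the tab is 38 mm further out, 8 mm thick across x 20 mm along the lever, 79 to 108 mm above the bench. The lever's flat bar tops at 85 mm. About 3 N sideways flips it.
- probe: Black probe pointing straight down over the platform's centre, fixed. Origin: its tip. The nose is 16 mm across at the tip, 24 mm at 45 mm up, then a 40 mm thick body from 55 to 122 mm above the tip; a 12 mm bar runs from it, 85 mm above the tip, along the jack's +x to the stand.
- probe_tip (a point): Centre of the probe's flat tip, 213 to 235 mm above the bench; z up.
- stand: Stand behind the jack, fixed: 16 mm upright rod, 430 mm high, 130 mm along +x from this origin (which is the jack's origin), on a base plate 100 x 160 x 12 mm under the rod. A 34 mm clamp block holds the probe's bar to the rod.
- jar: The squat clear glass jar with a white screw lid: 52 mm across, 45 mm high, the shortest of the glassware; about 0.14 kg. Origin: centre of its underside, z up.
- jar_lid (a point): Centre of the top of the squat jar's lid, 45 mm above its underside.
- tall_jar: Bystander: clear glass jar with a white lid, 52 mm across, 85 mm high. Origin: centre of its underside.
- bottle: Bystander: brown bottle, 60 mm across, 125 mm high. Origin: centre of its underside.
- beaker: Bystander: empty open glass beaker, 62 mm across, 75 mm high. Origin: centre of its underside.

How it is judged:
On the way, in this order (a step that is already met when the one before it is completed fails the run):
1. the squat jar stands upright on the lowered platform, centred under the probe within 15 mm, and is let go (horizontal distance between jar_lid and probe_tip below 0.015 m and z of jar in the frame of platform_top between -0.004 and 0.004 m and angle between jar's own z axis and vertical below 0.1 rad and contact force between the fingers and jar below 0.1 N and linear speed of jar below 0.02 m/s and height (world z) of platform_top below 0.095 m), for 0.2 s.
2. the direction lever is flipped to raise (value of joint pawl above 0.1 rad), for 0.2 s.
3. the platform, with the jar on it, has been raised at least 30 mm (height (world z) of platform_top above 0.115 m and z of jar in the frame of platform_top between -0.004 and 0.004 m and angle between jar's own z axis and vertical below 0.1 rad), for 0.1 s.
At the end, for the whole second after the job is handed in: The squat jar stands upright and at rest on the raised platform, its lid 5 to 15 mm below the probe's tip and centred under it within 15 mm, with the direction lever still set to raise and everything let go (z of jar_lid in the frame of probe_tip between -0.015 and -0.005 m and horizontal distance between jar_lid and probe_tip below 0.015 m and z of jar in the frame of platform_top between -0.004 and 0.004 m and angle between jar's own z axis and vertical below 0.1 rad and contact force between the fingers and jar below 0.1 N and linear speed of jar below 0.01 m/s and value of joint pawl above 0.1 rad); the robot touches nothing.
It fails at once if something presses on the probe with more than 2 N (contact force between anything else and probe above 2 N).
It fails at once if the platform is pushed or pulled by the robot with more than 10 N (contact force between any of the fingers, the arm and platform above 10 N).
It fails at once if the tall jar is moved more than 30 mm or tipped over (distance of tall_jar from where it was at the start of the episode above 0.03 m or angle between tall_jar's own z axis and vertical above 0.5 rad).
It fails at once if the bottle is moved more than 30 mm or tipped over (distance of bottle from where it was at the start of the episode above 0.03 m or angle between bottle's own z axis and vertical above 0.5 rad).
It fails at once if the beaker is moved more than 30 mm or tipped over (distance of beaker from where it was at the start of the episode above 0.03 m or angle between beaker's own z axis and vertical above 0.5 rad).
It also fails if it takes over 72 s, if anything falls off the work surface, if the arm or the gripper's body presses on something with over 40 N, if the wrist force passes 120 N, or if a joint passes its speed limit or range.

## Working session

There is one attempt and no reset: what is moved stays moved. The work goes in short steps, Python scripts to look and compute and a shell command to move; the robot and the scene stay as the last step left them, time stands still between calls to the robot, and variables do not carry over. Pictures are saved under pics/ and viewed, about 8 in all and at most 12, crops included, and the job is handed in when it is done.

```bash
ls; mkdir -p pics
cat > h.py <<'E'
import numpy as np, cv2
from scipy.spatial.transform import Rotation as R
from plant import r
def snap(n,save=None):
    s=r.snapshot(n)
    if save: cv2.imwrite('pics/'+save,s['pixels'][:,:,::-1])
    a=np.array(s['attitude'],float)
    s['R']=a if a.shape==(3,3) else R.from_quat(a).as_matrix()
    s['P']=np.array(s['position'])
    # world cloud
    z=s['range_z'];v,u=np.mgrid[:z.shape[0],:z.shape[1]];K=s['K']
    c=np.stack([(u-K[0,2])/K[0,0]*z,-(v-K[1,2])/K[1,1]*z,-z],-1)
    s['W']=c@s['R'].T+s['P']; s['W'][z==0]=np.nan
    return s
def ray(s,u,v,h):
    K=s['K'];d=s['R']@np.array([(u-K[0,2])/K[0,0],-(v-K[1,2])/K[1,1],-1]);return s['P']+d*(h-s['P'][2])/d[2]
E
python3 - <<'E'
from h import *
for n in('scene','top'):
    s=snap(n,n+'1.png');print(n,{k:np.round(s[k],3).tolist() for k in s if k in('K','P','attitude','distortion')},list(s))
st=r.get_state();print(st,r.tips_ahead)
E
```

```text
pics
scene {'K': [[450.976, 0.0, 281.769], [0.0, 450.976, 208.607], [0.0, 0.0, 1.0]], 'attitude': [0.21, 0.427, 0.782, 0.402], 'P': [1.182, 0.506, 0.699]} ['pixels', 'range_z', 'K', 'position', 'attitude', 'R', 'P', 'W']
top {'K': [[442.853, 0.0, 282.068], [0.0, 442.853, 204.485], [0.0, 0.0, 1.0]], 'attitude': [-0.074, 0.08, 0.745, -0.658], 'P': [0.28, 0.018, 1.359]} ['pixels', 'range_z', 'K', 'position', 'attitude', 'R', 'P', 'W']
{'clock': 0.1, 'q': array([ 1.34478058,  0.68992551, -0.19453908,  1.56623527,  0.15734385,
        0.90252294, -0.21509688]), 'qd': array([ 0.00148729, -0.00190868,  0.00032474, -0.00352465, -0.0002431 ,
       -0.00128204,  0.00044511]), 'joint_torque': array([-3.44698696e-03, -5.28506041e+01, -1.27145983e+00, -1.53839743e+01,
       -5.25128294e-02,  2.02697491e-03,  4.59104865e-05]), 'tool_pos': array([ 0.16038298, -0.60350942,  0.25697613]), 'eef_rot': array([ 9.91565655e-01,  1.29602601e-01, -1.81763644e-04, -8.27221370e-04]), 'contact_force': array([-0.2561095 , -0.39474854,  0.65575473]), 'moment': array([ 0.01492312, -0.02422656,  0.01338374]), 'opening': 1.0025953682852669} 0.019
```

View pics/scene1.png

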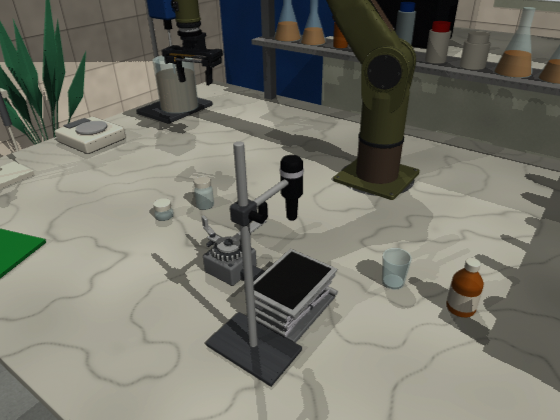

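View pics/top1.png

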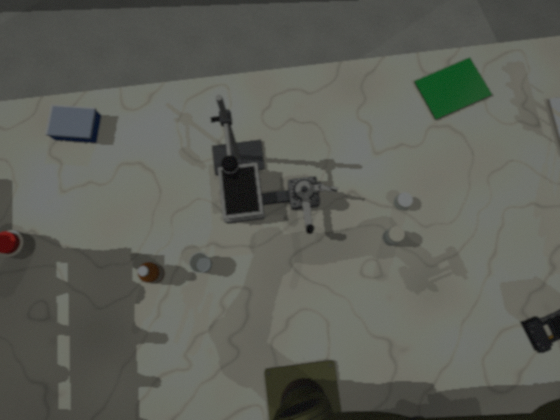

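The top view shows the squat jar's lid at about (404,202), the tall jar at (396,238), the platform mat at (241,190), the ratchet hub at (304,188) and the knob at (310,229). In the scene view the probe nose is at (292,215), and the squat jar is at (163,210).

Run:
```python
from h import *
s=snap('top');W=s['W'];px=s['pixels'].astype(int)
def med(m,name):
    p=W[m];p=p[~np.isnan(p).any(1)]
    if len(p): print(name,len(p),'med',np.round(np.median(p,0),4),'mid',np.round((p.min(0)+p.max(0))/2,4),'ext',np.round(np.ptp(p,axis=0),3))
def box(u0,u1,v0,v1):
    m=np.zeros(W.shape[:2],bool);m[v0:v1,u0:u1]=1;return m
Z=W[...,2]
med(box(390,420,188,218)&(Z>.035)&(Z<.06),'jar'); med(box(380,415,222,255)&(Z>.075)&(Z<.1),'tall')
pm=box(205,275,150,235)&(Z>.078)&(Z<.093);med(pm,'plat')
rc=cv2.minAreaRect(W[pm][:,:2].astype(np.float32)*1000);print(rc)
med(box(300,325,215,240)&(Z>.11)&(Z<.135),'knob'); 
med(box(200,250,140,180)&(Z>.2)&(Z<.4),'probe')
med(box(130,165,255,290)&(Z>.05),'bottle');med(box(185,220,250,280)&(Z>.04),'beaker')
# gearbox heights
for z0,z1 in((.045,.057),(.057,.07),(.07,.08),(.08,.09),(.09,.115)): med(box(275,345,165,240)&(Z>z0)&(Z<z1),f'z{z0}')
b=s['pixels'][150:260,195:350,::-1];cv2.imwrite('pics/topc.png',cv2.resize(np.clip(b*2.0,0,255).astype(np.uint8),None,fx=5,fy=5,interpolation=cv2.INTER_CUBIC))
s=snap('scene');W=s['W'];Z=W[...,2]
med(box(275,310,150,222)&(Z>.2)&(Z<.25),'probe nose');med(box(275,310,150,222)&(Z>.27)&(Z<.335),'probe body')
med(box(275,310,150,222)&(Z>.2)&(Z<.4),'probe all')
med(box(150,178,195,225)&(Z>.035)&(Z<.06),'jar');pm=box(245,345,245,320)&(Z>.078)&(Z<.093);med(pm,'plat');print(cv2.minAreaRect(W[pm][:,:2].astype(np.float32)*1000))
med(box(195,222,205,245)&(Z>.1)&(Z<.13),'knob')
for z0,z1 in((.045,.057),(.057,.07),(.07,.08),(.08,.09),(.09,.115)): med(box(195,265,215,285)&(Z>z0)&(Z<z1),f'z{z0}')
b=s['pixels'][190:290,185:345,::-1];cv2.imwrite('pics/scc.png',cv2.resize(b,None,fx=5,fy=5,interpolation=cv2.INTER_CUBIC))
```

```text
jar 190 med [ 0.5391 -0.3833  0.0454] mid [ 0.5396 -0.383   0.0434] ext [0.046 0.047 0.016]
tall 211 med [ 0.4343 -0.3292  0.0853] mid [ 0.4345 -0.3293  0.0832] ext [0.046 0.047 0.016]
plat 1909 med [0.6115 0.1028 0.0846] mid [0.6437 0.1077 0.0855] ext [0.206 0.12  0.015]
((643.687255859375, 107.85659790039062), (206.022216796875, 120.1729736328125), 0.3619595468044281)
knob 57 med [ 0.4756 -0.0804  0.1209] mid [ 0.4767 -0.0808  0.1188] ext [0.023 0.021 0.015]
probe 410 med [0.616  0.1066 0.3443] mid [0.6447 0.108  0.2988] ext [0.09  0.04  0.122]
bottle 393 med [0.4112 0.3867 0.0892] mid [0.4143 0.3959 0.0903] ext [0.058 0.059 0.08 ]
beaker 165 med [0.4298 0.2608 0.0696] mid [0.4244 0.2477 0.0615] ext [0.06  0.061 0.042]
z0.045 303 med [ 0.5862 -0.0654  0.0523] mid [ 0.6013 -0.0822  0.0512] ext [0.091 0.09  0.012]
z0.057 162 med [ 0.5943 -0.0711  0.0656] mid [ 0.6015 -0.0869  0.0635] ext [0.079 0.093 0.013]
z0.07 456 med [ 0.5865 -0.0829  0.0765] mid [ 0.563  -0.1084  0.075 ] ext [0.151 0.127 0.01 ]
z0.08 139 med [ 0.5971 -0.0995  0.0824] mid [ 0.5462 -0.1149  0.0848] ext [0.152 0.11
[... 526 characters left out ...]
6 0.0853] ext [0.222 0.122 0.015]
((650.3535766601562, 109.59466552734375), (221.57501220703125, 121.40692901611328), 0.1281292885541916)
knob 25 med [ 0.5909 -0.1633  0.105 ] mid [ 0.5883 -0.1649  0.1045] ext [0.01  0.019 0.008]
z0.045 360 med [ 0.6363 -0.0588  0.0507] mid [ 0.6035 -0.0824  0.0511] ext [0.09  0.097 0.012]
z0.057 294 med [ 0.6229 -0.0686  0.0648] mid [ 0.5817 -0.0866  0.0634] ext [0.123 0.092 0.013]
z0.07 477 med [ 0.6001 -0.0793  0.0754] mid [ 0.5795 -0.0527  0.075 ] ext [0.191 0.214 0.01 ]
z0.08 212 med [ 0.6081 -0.0752  0.0827] mid [ 0.6321 -0.0491  0.0847] ext [0.099 0.25  0.009]
z0.09 44 med [ 0.591  -0.1618  0.1016] mid [ 0.5889 -0.1651  0.0993] ext [0.011 0.02  0.018]
```

View pics/topc.png

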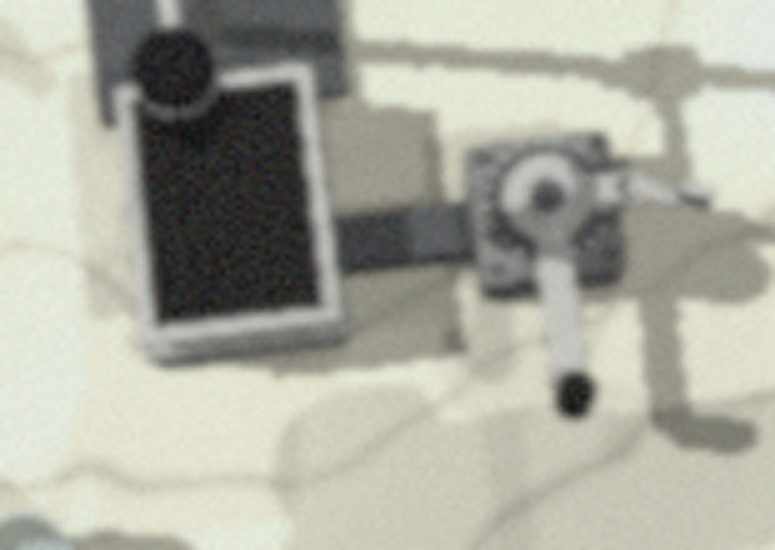

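The crop shows the hub at (545,195), the knob at (573,393) on the robot side and the lever tab at (700,197) to the right. A downward-pointing gripper may not fit under the probe, so I'll measure the gripper's profile and the precise poses next.

Run:
```python
from h import *
st=r.get_state();T=st['tool_pos'];Rt=R.from_quat(st['eef_rot']).as_matrix();print(np.round(Rt,3))
for n in('scene','top'):
    s=snap(n);W=s['W'];L=(W-T)@Rt;ok=~np.isnan(W[...,2])&(np.hypot(L[...,0],L[...,1])<.25)&(W[...,2]>.2)&(W[...,2]<.75)
    P=L[ok];h=-P[:,2]
    for a in np.arange(-.04,.45,.02):
        q=P[(h>=a)&(h<a+.02)]
        if len(q)>3: print(n,'h%.2f'%a,len(q),'x',np.round(np.percentile(q[:,0],[2,98]),3),'y',np.round(np.percentile(q[:,1],[2,98]),3))
    Z=W[...,2]
    m=((Z>.079)&(Z<.09)).astype(np.uint8)
    k,l,stt,c=cv2.connectedComponentsWithStats(m,connectivity=4)
    i=l[190,241] if n=='top' else l[280,295]
    p=W[l==i];p=p[p[:,0]<.605] if n=='top' else p
    print('platform comp',len(p),np.round(np.percentile(p,[.5,99.5],axis=0),4))
    # sides: points at y extremes as function of x
    xs=np.arange(.54,.66,.01);e=[(x,q[:,1].min(),q[:,1].max()) for x in xs if len(q:=p[abs(p[:,0]-x)<.005])>8]
    e=np.array(e);print('edges slope',np.polyfit(e[:,0],e[:,1],1)[0],np.polyfit(e[:,0],e[:,2],1)[0]);print(np.round(e,3).tolist())
    m=(Z>.335)&(Z<.36)&(abs(W[...,0]-.625)<.06)&(abs(W[...,1]-.11)<.06);q=W[m];print('probe top',len(q),np.round(q.mean(0),4),np.round(np.percentile(q,[1,99],axis=0),4))
    m=(Z>.205)&(Z<.275)&(abs(W[...,0]-.625)<.03)&(abs(W[...,1]-.11)<.03);q=W[m]
    if len(q): print('nose',len(q),np.round(q.mean(0),4),np.round(np.percentile(q,[1,99],axis=0),4), np.sort(q[:,2])[:6])
s=snap('scene');b=s['pixels'][0:130,120:290,::-1];cv2.imwrite('pics/arm.png',cv2.resize(np.clip(b*1.7,0,255).astype(np.uint8),None,fx=4,fy=4,interpolation=cv2.INTER_CUBIC))
```

```text
[[ 0.966  0.257 -0.   ]
 [ 0.257 -0.966  0.001]
 [-0.    -0.001 -1.   ]]
scene h-0.02 75 x [-0.009  0.014] y [-0.059  0.057]
scene h0.00 85 x [-0.01   0.015] y [-0.064  0.058]
scene h0.02 78 x [-0.01   0.014] y [-0.064  0.065]
scene h0.04 263 x [-0.027  0.036] y [-0.087  0.082]
scene h0.06 301 x [-0.027  0.037] y [-0.093  0.084]
scene h0.08 380 x [-0.027  0.037] y [-0.094  0.088]
scene h0.10 155 x [-0.017  0.027] y [-0.043  0.016]
scene h0.12 167 x [-0.026  0.039] y [-0.043  0.019]
scene h0.14 158 x [-0.015  0.038] y [-0.037  0.027]
scene h0.16 170 x [-0.009  0.04 ] y [-0.039  0.025]
scene h0.18 172 x [-0.009  0.039] y [-0.038  0.024]
scene h0.20 178 x [-0.011  0.043] y [-0.038  0.019]
scene h0.22 140 x [-0.011  0.041] y [-0.037  0.02 ]
platform comp 3145 [[0.543  0.051  0.0794]
 [0.7012 0.1697 0.0863]]
edges slope -0.016736897557155322 0.017313033108781777
[[0.54, 0.054, 0.166], [0.55, 0.05, 0.17], [0.56, 0.052, 0.17], [0.57, 0.051, 0.169], [0.58, 0.049, 0.169], [0.59, 0.05, 0.17], [0.6, 0.052, 0.17], [0.61, 0.05, 0.17], [0.62, 0.051, 0.17], [0.63, 0.051, 0.17], [0.64, 0.05, 0.17], 
[... 263 characters left out ...]
04 91 x [-0.032  0.034] y [-0.086 -0.008]
top h0.06 210 x [-0.032  0.034] y [-0.092 -0.001]
top h0.08 723 x [-0.032  0.032] y [-0.093 -0.031]
top h0.10 38 x [-0.     0.021] y [-0.041 -0.029]
platform comp 831 [[0.541  0.048  0.0793]
 [0.6048 0.1669 0.0899]]
edges slope -0.005632622273888657 0.004712861514627987
[[0.54, 0.049, 0.167], [0.55, 0.048, 0.166], [0.56, 0.049, 0.165], [0.57, 0.048, 0.167], [0.58, 0.048, 0.167], [0.59, 0.049, 0.166], [0.6, 0.048, 0.167]]
probe top 232 [0.6171 0.1072 0.3506] [[0.6007 0.0888 0.3359]
 [0.6375 0.1257 0.3571]]
nose 12 [0.6121 0.1055 0.2465] [[0.6104 0.0987 0.2368]
 [0.6169 0.114  0.2549]] [0.23629985 0.24126278 0.24165509 0.2417929  0.24457317 0.24666351]
```

View pics/arm.png

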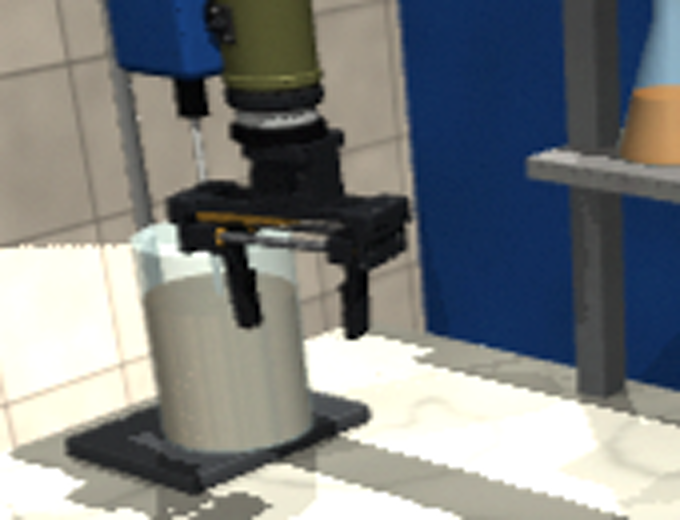

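The gripper body spans only 45–100 mm behind the TCP, with a wrist of about 42 mm radius above it. With the TCP at about 0.11 m the body therefore passes under the probe tip (about 0.229 m).

**Plan:**
1. Set the jar on the front part of the platform.
2. Push it under the probe with the back of the open front finger.
3. Flip the lever, then swing the handle.

**Measured:**

| Item | Position (m) |
|---|---|
| Probe | (.620, .108) |
| Ratchet axis | (.602, -.0815) |
| Jack yaw | about 0 |
| Knob | (.477, -.081) |
| Tab | (.588, -.163) |
| Jar | (.540, -.3825) |

```bash
python3 -m inch '[[0.95,0.55,0,-0.5,88],[0.95,0.55,0,-0.5,88],[0.95,0.55,0,-0.5,88],[0.95,0.55,0,-0.5,88],[0.95,0.55,0,-0.5,88]]' && python3 -m inch '[[0.95,0.55,0,0,88],[0.95,0.55,0,0,88],[0.95,0.55,0,0,88],[0.95,0.55,0,0,88],[0.95,0.55,0,0,88]]' && python3 -m inch '[[0.95,0.55,0,0,88],[0.95,0.55,0,0,88],[0.95,0.55,-0.6,0,88],[0.95,0.55,-0.6,0,88],[0.95,0.55,-0.6,0,88]]' && python3 -m inch '[[0.95,0.55,-0.6,0,88],[0,0,-0.5,0,88],[0,0,0,0,88]]'; python3 -c "
from h import *
print(r.get_state()['q'].round(2))
s=snap('wrist','w1.png');W=s['W'];Z=W[...,2]
m=(Z>.04)&(Z<.052)&(np.hypot(W[...,0]-.54,W[...,1]+.3825)<.05);q=W[m];print(len(q),q.mean(0),np.percentile(q,[1,99],axis=0))"
```

```text
clock: 0.85
tool_pos: [0.2802, -0.5346, 0.2578]
eef_rot: [1.0, -0.002, 0.0, 0.0]
contact_force: [-0.2, 0.8, 0.1]
opening: 0.999
clock: 1.35
tool_pos: [0.399, -0.4659, 0.2578]
eef_rot: [1.0, -0.001, 0.0, 0.0]
contact_force: [0.6, -0.9, -0.3]
opening: 1.003
clock: 1.85
tool_pos: [0.5178, -0.3972, 0.2123]
eef_rot: [1.0, -0.001, 0.0, 0.0]
contact_force: [0.0, -0.2, 1.0]
opening: 0.995
clock: 2.15
tool_pos: [0.5396, -0.3829, 0.1831]
eef_rot: [1.0, -0.0, -0.002, -0.001]
contact_force: [-1.3, -0.4, -1.1]
opening: 1.002
[ 0.58  0.82 -0.06  1.51  0.07  0.81 -1.08]
1949 [ 0.54133815 -0.38395201  0.04456373] [[ 0.51905483 -0.40533095  0.04162284]
 [ 0.56252206 -0.36281569  0.04615874]]
```

```bash
python3 -m inch '[[0.05,-0.02,-1,0,88],[0,0,-1,0,88],[0,0,-1,0,88],[0,0,-1,0,88],[0,0,-1,0,88]]' 15 && python3 -m inch '[[0,0,-1,0,88],[0,0,-0.1,0,88],[0,0,0,0,40],[0,0,0,0,40],[0,0,0,0,40]]' && python3 -m inch '[[0,0,0,0,40],[0,0,0,0,40],[0,0,0.3,0,40],[0,0,0.7,0,40],[0,0,1,0,40]]'
```

```text
clock: 2.7
tool_pos: [0.5408, -0.3869, 0.0606]
eef_rot: [1.0, -0.002, 0.0, 0.001]
contact_force: [-0.7, 1.1, -0.1]
opening: 1.001
clock: 3.2
tool_pos: [0.5426, -0.3855, 0.0346]
eef_rot: [1.0, -0.001, 0.001, 0.001]
contact_force: [0.6, 0.4, -0.4]
opening: 0.746
clock: 3.7
tool_pos: [0.5411, -0.3841, 0.0832]
eef_rot: [1.0, -0.001, -0.001, -0.0]
contact_force: [-0.2, 0.0, -0.9]
opening: 0.556
```

```bash
python3 -m inch '[[0,0.3,1,0,40],[-0.1,0.9,1,0,40],[-0.2,0.9,1,0,40],[-0.2,0.9,1,0,40],[-0.2,0.9,1,0,40]]' && python3 -m inch '[[-0.2,0.95,0,0,40],[-0.2,0.95,0,0,40],[-0.2,0.95,0,0,40],[-0.2,0.95,0,0,40],[-0.2,0.95,0,0,40]]' && python3 -m inch '[[0,0.95,0,0,40],[0,0.95,0,0,40],[0,0.95,0,0,40],[0,0.95,0,0,40],[0,0.95,0,0,40]]' && python3 -m inch '[[0,0.95,0,0,40],[0,0.95,0,0,40],[0,0.95,0,0,40],[0,0.95,0,0,40],[0,0.95,0,0,40]]' && python3 -m inch '[[0,0.95,0,0,40],[0,0.35,0,0,40],[0,0,0,0,40]]'; python3 -c "
from h import *
print(r.get_state()['q'].round(2))
s=snap('scene','s2.png');b=s['pixels'][60:340,150:400,::-1];cv2.imwrite('pics/s2c.png',cv2.resize(b,None,fx=2,fy=2))
W=s['W'];Z=W[...,2];T=r.get_state()['tool_pos']
m=(Z>.12)&(Z<.26)&(np.hypot(W[...,0]-T[0],W[...,1]-T[1])<.028)
px=s['pixels'].astype(int);w=m&(px.min(2)>120)
q=W[w];print(len(q));print(np.percentile(q,[1,10,50,90,99],axis=0) if len(q) else 0)"
```

```text
clock: 4.2
tool_pos: [0.5241, -0.2862, 0.2102]
eef_rot: [1.0, -0.001, 0.001, 0.0]
contact_force: [0.6, 0.2, -0.8]
opening: 0.555
clock: 4.7
tool_pos: [0.4993, -0.1675, 0.2092]
eef_rot: [1.0, -0.001, 0.001, 0.0]
contact_force: [0.5, 0.1, -1.3]
opening: 0.555
clock: 5.2
tool_pos: [0.4996, -0.0486, 0.2091]
eef_rot: [1.0, -0.001, 0.001, 0.0]
contact_force: [0.1, -0.4, -0.9]
opening: 0.548
clock: 5.7
tool_pos: [0.4996, 0.0703, 0.2091]
eef_rot: [1.0, -0.001, 0.001, -0.0]
contact_force: [0.6, -0.0, -0.7]
opening: 0.554
clock: 6.0
tool_pos: [0.4995, 0.103, 0.2086]
eef_rot: [1.0, 0.0, 0.001, -0.0]
contact_force: [-0.0, 0.3, -1.1]
opening: 0.556
[-0.32  0.61  0.04  1.97 -0.04  0.56 -1.82]
210
[[0.4835213  0.08547785 0.17525295]
 [0.50740216 0.0958877  0.17893166]
 [0.51696489 0.11366919 0.18941022]
 [0.52131601 0.12412057 0.19876608]
 [0.52372187 0.12766341 0.2162176 ]]
```

View pics/s2c.png

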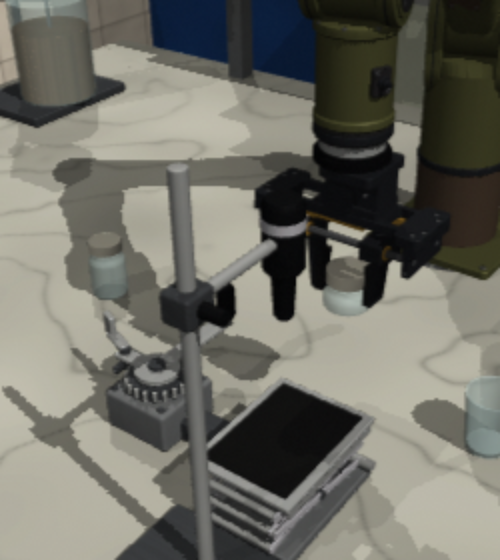

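The jar is held between the fingers (image (347,283)) and the platform is clear. I'll lower the arm, move in over the front edge and set the jar down.

```bash
python3 -m inch '[[0,0.2,-1,0,40],[0,0,-1,0,40],[0,0,-0.9,0,40],[0.5,0,0,0,40],[0.5,0,0,0,40]]' && python3 -m inch '[[0.5,0,0,0,40],[0.5,0,0,0,40],[0,0,-0.3,0,40],[0,0,-0.2,0,40],[0,0,0,0,40]]'
```

```text
clock: 6.55
tool_pos: [0.5241, 0.1042, 0.1347]
eef_rot: [1.0, -0.002, -0.001, 0.001]
contact_force: [1.3, 0.1, -1.5]
opening: 0.551
clock: 7.05
tool_pos: [0.5477, 0.1057, 0.1217]
eef_rot: [1.0, -0.001, -0.002, 0.001]
contact_force: [-0.6, 0.4, -1.8]
opening: 0.557
```

```bash
python3 -m inch '[[0,0.05,-0.1,0,40],[0,0,0,0,40]]' && python3 -m inch '[[0,0,-0.06,0,40],[0,0,0,0,40]]'&& python3 -m inch '[[0,0,-0.06,0,40],[0,0,0,0,40]]'
```

```text
clock: 7.25
tool_pos: [0.5487, 0.1081, 0.12]
eef_rot: [1.0, -0.001, -0.0, 0.0]
contact_force: [-0.7, 0.7, -1.2]
opening: 0.555
clock: 7.45
tool_pos: [0.5492, 0.108, 0.1187]
eef_rot: [1.0, -0.001, -0.0, 0.0]
contact_force: [-0.7, 0.3, -0.9]
opening: 0.554
clock: 7.65
tool_pos: [0.549, 0.108, 0.1181]
eef_rot: [1.0, -0.001, -0.0, -0.0]
contact_force: [-1.4, -0.4, 7.3]
opening: 0.558
```

Contact at TCP 0.118, as expected. I'll release, lift straight up, retreat and check.

```bash
python3 -m inch '[[0,0,0,0,60],[0,0,0,0,80],[0,0,0,0,88],[0,0,0.5,0,88],[0,0,1,0,88]]' && python3 -m inch '[[0,0,1,0,88],[0,0,0.5,0,88],[-0.5,0,0,1,88],[-1,0,0,1,88],[-1,0,0,1,88]]' && python3 -m inch '[[-1,0,0,1,88],[-0.7,0,0,1,88],[0,0,0,1,88],[0,0,0,1,88],[0,0,0,1,88]]' && python3 -m inch '[[0,0,0,1,88],[0,0,0,1,88],[0,0,0,1,88],[0,0,0,1,88],[0,0,0,1,88]]' && python3 -m inch '[[0,0,0,1,88],[0,0,0,1,88],[0,0,0,0,88]]';  cat > jar.py <<'E'
from h import *
st=r.get_state();print(st['q'].round(2),st['tool_pos'].round(4),R.from_quat(st['eef_rot']).as_matrix()[:2,1].round(3))
for n in('scene','top'):
    s=snap(n);W=s['W'];Z=W[...,2];px=s['pixels'].astype(int)
    for zt,h in(('lid',.130),):
        m=(Z>h-.008)&(Z<h+.006)&(abs(W[...,0]-.59)<.08)&(abs(W[...,1]-.108)<.06)&(px.min(2)>(70 if n=='top' else 90));q=W[m]
        if len(q)>5: print(n,zt,len(q),'mid',((np.percentile(q,2,axis=0)+np.percentile(q,98,axis=0))/2).round(4),'ext',(np.percentile(q,98,axis=0)-np.percentile(q,2,axis=0)).round(4),'med',np.median(q,axis=0).round(4))
E
python3 jar.py
```

```text
clock: 8.15
tool_pos: [0.5482, 0.1077, 0.1543]
eef_rot: [1.0, -0.001, -0.002, 0.001]
contact_force: [0.4, 0.1, 0.1]
opening: 0.981
clock: 8.65
tool_pos: [0.4863, 0.1079, 0.1926]
eef_rot: [0.988, 0.157, 0.0, 0.0]
contact_force: [0.5, 0.3, 0.4]
opening: 0.997
clock: 9.15
tool_pos: [0.4443, 0.1079, 0.1925]
eef_rot: [0.913, 0.408, 0.0, 0.0]
contact_force: [-0.3, 0.1, -0.6]
opening: 0.999
clock: 9.65
tool_pos: [0.4444, 0.1077, 0.1924]
eef_rot: [0.776, 0.63, -0.0, 0.0]
contact_force: [0.1, -0.6, -0.5]
opening: 1.0
clock: 9.95
tool_pos: [0.4444, 0.1077, 0.1924]
eef_rot: [0.708, 0.706, 0.0, 0.0]
contact_force: [0.1, -1.2, -0.6]
opening: 0.998
[-0.08  0.61 -0.4   2.12  0.48  0.5  -0.85] [0.4444 0.1077 0.1924] [ 1.    -0.002]
```

```bash
sed -i 's/&(px.min(2)>(70 if n==.top. else 90))//' jar.py
cat >> jar.py <<'E'
s=snap('scene');b=s['pixels'][150:320,200:380,::-1];cv2.imwrite('pics/j%03d.png'%(st['clock']*10),cv2.resize(b,None,fx=3,fy=3))
E
python3 jar.py; ls pics
```

```text
[-0.08  0.61 -0.4   2.12  0.48  0.5  -0.85] [0.4444 0.1078 0.1923] [ 1.    -0.005]
arm.png
j100.png
s2.png
s2c.png
scc.png
scene1.png
top1.png
topc.png
w1.png
```

View pics/j100.png

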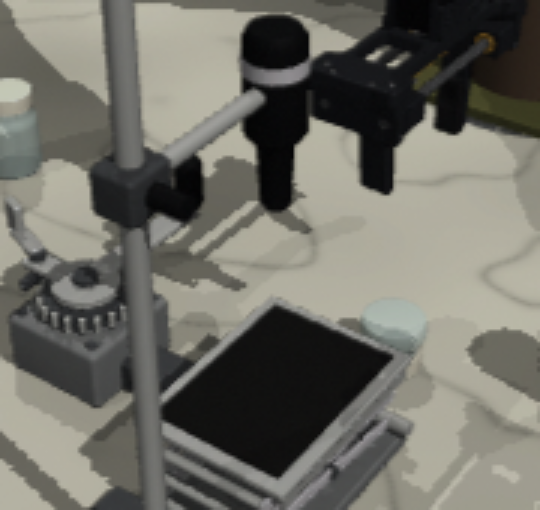

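The jar tipped off the front edge: a pale disc at crop (393,325), beside the jack's front. I'll take a closer look.

Run:
```python
from h import *
s=snap('scene');W=s['W'];Z=W[...,2]
b=W[245:290,315:350]
for v in range(245,285,4):
    print(v,[tuple((W[v,u]*1000).round().astype(int)) if not np.isnan(W[v,u,2]) else None for u in range(316,346,5)])
s=snap('wrist','w2.png');W=s['W'];b=s['pixels'][:,:,::-1];cv2.imwrite('pics/w2.png',np.clip(b*1.3,0,255).astype(np.uint8))
print(s['P'])
m=(W[...,2]>.012)&(W[...,0]<.540)&(abs(W[...,1]-.108)<.1)&(W[...,0]>.46)&(W[...,2]<.08);q=W[m];print(len(q));print(np.percentile(q,[1,10,50,90,99],axis=0).round(4))
```

```text
245 [(np.int64(409), np.int64(36), np.int64(-1)), (np.int64(403), np.int64(47), np.int64(0)), (np.int64(393), np.int64(55), np.int64(-3)), (np.int64(386), np.int64(66), np.int64(-2)), (np.int64(380), np.int64(77), np.int64(-1)), (np.int64(373), np.int64(87), np.int64(-1))]
249 [(np.int64(425), np.int64(46), np.int64(2)), (np.int64(416), np.int64(55), np.int64(-1)), (np.int64(408), np.int64(65), np.int64(-1)), (np.int64(449), np.int64(102), np.int64(42)), (np.int64(394), np.int64(85), np.int64(-1)), (np.int64(387), np.int64(95), np.int64(-1))]
253 [(np.int64(435), np.int64(52), np.int64(-2)), (np.int64(475), np.int64(90), np.int64(42)), (np.int64(472), np.int64(101), np.int64(45)), (np.int64(464), np.int64(110), np.int64(44)), (np.int64(455), np.int64(118), np.int64(42)), (np.int64(400), np.int64(103), np.int64(-2))]
257 [(np.int64(450), np.int64(62), np.int64(0)), (np.int64(490), np.int64(99), np.int64(44)), (np.int64(482), np.int64(108), np.int64(43)), (np.int64(475), np.int64(117), np.int64(43)), (np.int64(471), np.int64(128), np.int64(45)), (np.int64(463), np.int64(136), np.int64(
[... 1150 characters left out ...]
p.int64(149), np.int64(83)), (np.int64(586), np.int64(158), np.int64(84)), (np.int64(577), np.int64(164), np.int64(81)), (np.int64(561), np.int64(167), np.int64(71)), (np.int64(483), np.int64(137), np.int64(-2)), (np.int64(476), np.int64(146), np.int64(-2))]
281 [(np.int64(601), np.int64(155), np.int64(83)), (np.int64(595), np.int64(163), np.int64(83)), (np.int64(585), np.int64(169), np.int64(79)), (np.int64(546), np.int64(159), np.int64(44)), (np.int64(494), np.int64(144), np.int64(-2)), (np.int64(489), np.int64(154), np.int64(-1))]
[0.44527294 0.1930495  0.3187653 ]
1808
[[0.4605 0.09   0.0152]
 [0.4633 0.0963 0.0431]
 [0.4756 0.1156 0.0445]
 [0.49   0.134  0.0456]
 [0.4954 0.1381 0.0463]]
```

View pics/w2.png

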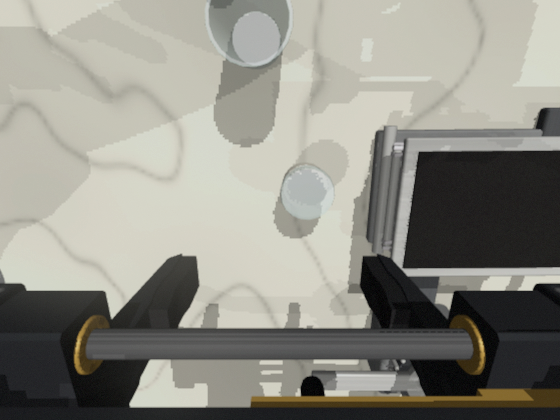

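The jar lies upside down (lid down) on the bench at about (.472,.114), top at 0.044. The platform and bystanders are undisturbed. I'll pinch it, pivot it in the light grip against the platform's front edge to turn it over, and later place it further in. First I grip it with the jaws along y.

```bash
python3 -m inch '[[0.2,0.06,0,-1,88],[0.2,0.05,0,-1,88],[0.2,0.05,0,-1,88],[0.2,0.05,0,-1,88],[0.28,0.05,0,-1,88]]' 8 && python3 -m inch '[[0,0,0,-1,88],[0,0,0,-1,88],[0,0,0,-1,88],[0,0,0,-1,88],[0,0,0,-1,88]]' && python3 -m inch '[[0,0,-0.5,-1,88],[0,0,-0.5,-1,88],[0,0,-0.5,-1,88],[0,0,-0.5,-1,88],[0,0,-0.5,-1,88]]' && python3 -m inch '[[0,0,-1,0,88],[0,0,-1,0,88],[0,0,-1,0,88],[0,0,-1,0,88],[0,0,-0.16,0,60]]' && python3 -m inch '[[0,0,0,0,40],[0,0,0,0,40],[0,0,0,0,40],[0,0,0,0,40]]'
```

```text
clock: 10.8
tool_pos: [0.4713, 0.1146, 0.1922]
eef_rot: [0.868, 0.497, -0.0, 0.0]
contact_force: [0.1, 0.7, -0.5]
opening: 0.998
clock: 11.3
tool_pos: [0.4713, 0.1146, 0.1923]
eef_rot: [0.967, 0.256, 0.0, 0.0]
contact_force: [0.0, -0.8, 0.3]
opening: 0.995
clock: 11.8
tool_pos: [0.4714, 0.1146, 0.1293]
eef_rot: [1.0, -0.003, 0.0, 0.0]
contact_force: [-0.5, 0.5, -0.2]
opening: 1.001
clock: 12.3
tool_pos: [0.4702, 0.1144, 0.0237]
eef_rot: [1.0, -0.001, -0.002, 0.0]
contact_force: [-1.1, -0.6, 0.1]
opening: 0.93
clock: 12.7
tool_pos: [0.4719, 0.1146, 0.0267]
eef_rot: [1.0, -0.001, 0.001, -0.0]
contact_force: [-0.6, -0.5, 0.7]
opening: 0.569
```

```bash
python3 -m inch '[[0,0,0.5,0,40],[0,0,1,0,40],[0,0,1,0,40],[0.5,0,1,0,40],[1,0,0.45,0,40]]' && python3 -m inch '[[1,0,0,0,40],[0,0,0,0,40],[0,0,-0.3,0,40],[0,0,-0.23,0,40],[0,0,0,0,40]]' && python3 -m inch '[[-0.25,0,-0.15,0,40],[-0.24,0,-0.15,0,40],[0,0,0,0,40]]' && python3 -m inch '[[-0.13,0,-0.25,0,40],[-0.13,0,-0.26,0,40],[0,0,0,0,40]]'
python3 - <<'E'
from h import *
T=r.get_state()['tool_pos']
s=snap('scene','p1.png');b=s['pixels'][170:300,270:390,::-1];cv2.imwrite('pics/p1.png',cv2.resize(b,None,fx=4,fy=4))
E
```

```text
clock: 13.2
tool_pos: [0.5077, 0.1145, 0.1275]
eef_rot: [1.0, -0.001, -0.0, -0.0]
contact_force: [0.1, 0.6, -1.3]
opening: 0.552
clock: 13.7
tool_pos: [0.5311, 0.1144, 0.1102]
eef_rot: [1.0, -0.001, -0.003, 0.0]
contact_force: [-1.0, -0.5, 2.6]
opening: 0.551
clock: 14.0
tool_pos: [0.52, 0.1146, 0.1032]
eef_rot: [1.0, -0.001, -0.001, 0.0]
contact_force: [-1.2, 0.1, 1.5]
opening: 0.551
clock: 14.3
tool_pos: [0.5108, 0.1142, 0.0901]
eef_rot: [1.0, -0.0, -0.004, 0.001]
contact_force: [-6.1, 0.5, 5.0]
opening: 0.55
```

View pics/p1.png

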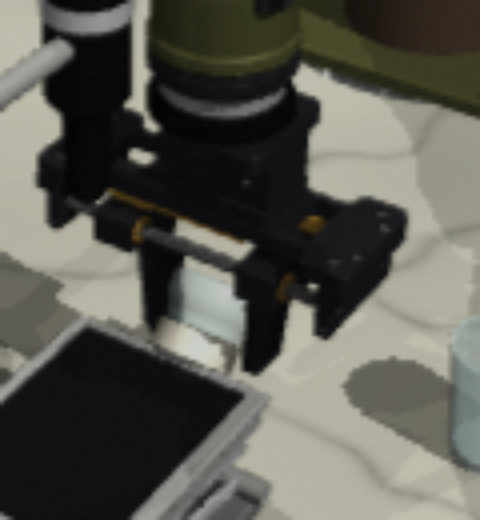

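The pivot is working: the lid (crop (195,345)) has swung towards the platform edge. I'll continue along the arc.

```bash
python3 -m inch '[[0,0,-0.29,0,40],[0.02,0,-0.29,0,40],[0,0,0,0,40]]' && python3 -m inch '[[0.2,0,-0.25,0,40],[0.2,0,-0.24,0,40],[0,0,0,0,40]]' && python3 -m inch '[[0.15,0,-0.12,0,40],[0.1,0,-0.1,0,40],[0,0,0,0,40]]'
python3 - <<'E'
from h import *
T=r.get_state()['tool_pos']
s=snap('scene','p2.png');b=s['pixels'][170:300,270:390,::-1];cv2.imwrite('pics/p2.png',cv2.resize(b,None,fx=4,fy=4))
E
```

```text
clock: 14.65
tool_pos: [0.5082, 0.1138, 0.0747]
eef_rot: [1.0, -0.0, -0.008, 0.001]
contact_force: [-10.6, 1.4, 2.7]
opening: 0.553
clock: 14.95
tool_pos: [0.5224, 0.114, 0.0626]
eef_rot: [1.0, -0.001, -0.004, 0.001]
contact_force: [-4.3, 0.7, -4.2]
opening: 0.492
clock: 15.25
tool_pos: [0.5285, 0.114, 0.0578]
eef_rot: [1.0, -0.001, -0.004, 0.001]
contact_force: [-6.4, 0.4, -2.3]
opening: 0.494
```

View pics/p2.png

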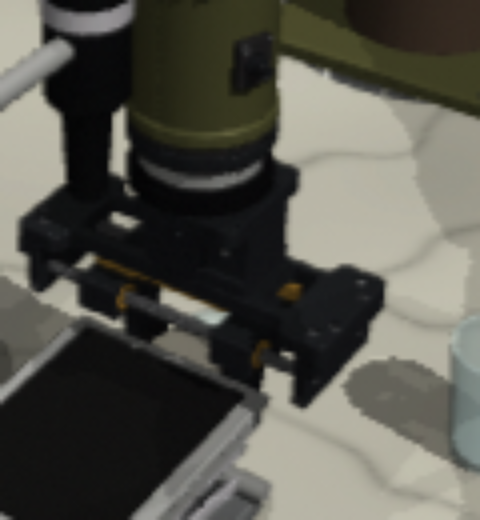

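```bash
python3 -m inch '[[-0.5,0,0,0,40],[-1,0,0,0,40],[-0.6,0,0,0,40],[0,0,0,0,40]]'
python3 - <<'E'
from h import *
T=r.get_state()['tool_pos']
s=snap('scene');b=s['pixels'][190:300,290:390,::-1]
s2=snap('wrist');b2=s2['pixels'][180:420,150:420,::-1]
W=s['W'];px=s['pixels'].astype(int);d=np.hypot(W[...,0]-T[0],W[...,1]-T[1]);m=(abs(W[...,1]-T[1])<.024)&(abs(W[...,0]-T[0])<.06)&(W[...,2]>.006)&(W[...,2]<T[2]+.05)&(px.min(2)>85)
q=W[m]-T;print(len(q),np.percentile(q,[2,25,50,75,98],axis=0).round(4))
cv2.imwrite('pics/p3.png',np.hstack([cv2.resize(b,(400,440)),np.clip(cv2.resize(b2,(400,440))*1.4,0,255).astype(np.uint8)]))
E
```

```text
clock: 15.7
tool_pos: [0.4778, 0.1143, 0.0588]
eef_rot: [1.0, -0.001, -0.001, 0.0]
contact_force: [0.5, -0.7, -0.7]
opening: 0.497
287 [[-0.0253 -0.0183 -0.0075]
 [ 0.0106 -0.0068  0.0046]
 [ 0.0135  0.001   0.014 ]
 [ 0.0168  0.01    0.0226]
 [ 0.0205  0.0213  0.0321]]
```

View pics/p3.png

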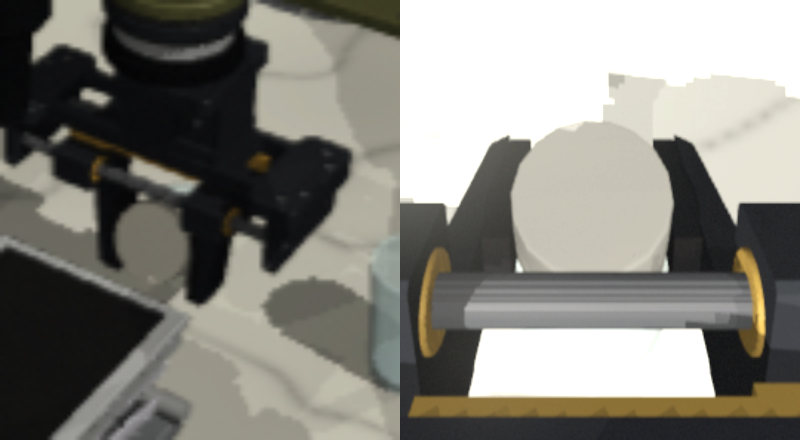

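```bash
cat > lid.py <<'E'
from h import *
T=r.get_state()['tool_pos']
s=snap('scene');W=s['W'];px=s['pixels'].astype(int);m=(abs(W[...,1]-T[1])<.024)&(abs(W[...,0]-T[0])<.06)&(W[...,2]>.003)&(W[...,2]<T[2]+.05)&(px.min(2)>60)&(np.ptp(px,axis=2)<40)
k,l,st,c=cv2.connectedComponentsWithStats(m.astype(np.uint8),connectivity=4)
for i in np.argsort(-st[1:,4])[:3]+1:
    q=W[l==i]-T;
    if len(q)<30: continue
    a=np.median(q,0);
    u=np.linalg.svd(q-a)[2] if 0 else np.linalg.svd((q-a)[np.linalg.norm(q-a,axis=1)<.02])[2]
    n=u[2]*np.sign(u[2]@(s['P']-T));print(len(q),'c',a.round(4),'ext',(np.percentile(q,98,axis=0)-np.percentile(q,2,axis=0)).round(3),'normal',n.round(3),px[l==i].mean(0).round())
E
python3 lid.py
```

```text
299 c [0.0135 0.0014 0.0135] ext [0.016 0.04  0.04 ] normal [0.947 0.019 0.32 ] [112. 109.  98.]
```

The lid now faces +x, tilted 19° up, so the jar is 109° turned, but it slid up in the pads. I'll lay it on its side on the bench, regrip near its base end and finish the turn against the edge.

```bash
python3 -m inch '[[0,-0.4,-0.5,0,40],[0,0,-0.4,0,40],[0,0,-0.35,0,40],[0,0,-0.1,0,40],[0,0,0,0,40]]' && python3 -m inch '[[0,0,0,0,56],[0,0,0,0,60],[0,0,0,0,62],[0,0,0,0,62]]' && python3 lid.py
```

```text
clock: 16.35
tool_pos: [0.4793, 0.1049, 0.0245]
eef_rot: [1.0, -0.001, -0.0, -0.0]
contact_force: [-0.7, 1.3, -0.8]
opening: 0.496
clock: 16.75
tool_pos: [0.4795, 0.1045, 0.0253]
eef_rot: [1.0, -0.001, 0.0, -0.0]
contact_force: [0.2, 0.7, 0.1]
opening: 0.707
190 c [0.0026 0.0056 0.0178] ext [0.031 0.04  0.023] normal [0.136 0.35  0.927] [138. 143. 137.]
```

```bash
cat > prof.py <<'E'
from h import *
T=r.get_state()['tool_pos'];print(T.round(4))
s=snap('scene');W=s['W'];px=s['pixels'].astype(int)
m=(abs(W[...,1]-T[1])<.032)&(abs(W[...,0]-T[0])<.06)&(W[...,2]>.003)&(W[...,2]<.12)
v,u=np.where(m);print(u.min(),u.max(),v.min(),v.max())
for vv in range(v.min(),v.max()+1,2):
    print(vv,' '.join('%d,%d,%d:%d/%d'%(*((W[vv,uu]-T)*1000).round(),px[vv,uu].mean(),px[vv,uu,2]-px[vv,uu,0]) if m[vv,uu] else '-' for uu in range(u.min(),u.max()+1,4)))
E
python3 prof.py
```

```text
[0.4795 0.1045 0.0252]
308 336 231 276
231 - 18,-26,88:15/1 - - - - - -
233 - 22,-24,86:15/1 24,-12,92:13/2 - - - - -
235 - 23,-23,81:13/2 20,-14,83:13/1 25,-1,92:12/2 22,7,93:12/2 - - -
237 - 15,-28,69:38/-38 21,-14,79:12/3 22,-3,83:12/2 23,8,89:12/1 23,17,93:15/3 - -
239 - - 18,-15,71:96/-40 26,-1,82:12/2 25,9,86:14/2 19,15,84:15/3 24,28,93:14/3 -
241 - - - - 24,8,79:16/-1 24,18,83:15/3 21,27,85:20/3 -
243 27,-30,59:35/1 25,-21,61:54/1 - - - 23,18,77:26/-17 21,27,80:15/3 -
245 - 28,-19,58:33/1 26,-10,61:49/0 25,0,65:85/-6 - - - -
247 - - 27,-9,56:22/0 27,1,61:52/1 19,7,59:92/-5 - - -
249 - - - - 27,11,60:52/0 23,19,61:66/-1 - -
251 - 7,-32,22:8/0 - -11,-21,15:162/-13 -5,-7,25:158/1 24,20,56:57/1 26,31,63:61/0 -
253 - - - -5,-17,15:123/0 -1,-5,23:178/2 -5,4,24:184/2 28,32,59:37/1 -
255 - - - 4,-12,17:123/2 4,-1,22:151/4 -2,6,22:163/3 -9,12,20:187/2 -
257 - - 13,-17,15:47/-6 12,-7,19:86/-9 8,1,20:155/6 3,9,21:158/5 -6,14,17:162/3 -
259 - - 24,-10,20:120/-13 20,-2,21:137/-18 12,4,19:103/-10 8,12,19:162/2 -1,17,16:158/3 -
261 - - - 23,0,19:107/-8 16,6,17:92/-12 7,11,13:158/3 0,18,12:151/6 7,32,23:48/3
263 - - - - - 8,13,9:112/-4 2,20,8:146/5 -
265 - - - - - - 3,20,3:136/4 -
267 - - - - - - - -
269 - - - - - - - -
271 - - - - - - - -
273 - - - - - - - -
275 - - - - - - - -
```

The jar lies along x with its lid towards +x, spanning about 21 mm behind to 24 mm ahead of the TCP. I'll regrip near the base end and push the upper half of the lid against the edge.

```bash
python3 -m inch '[[-0.48,0,0,0,62],[0,0,0,0,45],[0,0,0,0,40],[0,0,0,0,40],[0,0,0,0,40]]' 10 && python3 -m inch '[[0,0,0.76,0,40],[0,0,1,0,40],[0.5,0,0,0,40],[0.5,0,0,0,40],[0.5,0,0,0,40]]' && python3 -m inch '[[0.1,0,0,0,40],[0.15,0,-0.19,0,40],[0.15,0,-0.19,0,40],[0,0,0,0,40]]' && python3 -m inch '[[0.1,0,-0.09,0,40],[0.1,0,-0.09,0,40],[0,0,0,0,40]]'&& python3 lid.py
```

```text
clock: 17.35
tool_pos: [0.4676, 0.1045, 0.025]
eef_rot: [1.0, -0.001, 0.0, 0.0]
contact_force: [-1.3, 0.1, -0.3]
opening: 0.576
clock: 17.85
tool_pos: [0.5026, 0.1033, 0.0688]
eef_rot: [1.0, -0.001, -0.003, 0.001]
contact_force: [-11.2, -5.5, -4.5]
opening: 0.577
clock: 18.25
tool_pos: [0.5074, 0.1024, 0.0578]
eef_rot: [1.0, -0.001, -0.008, 0.002]
contact_force: [-10.2, -1.9, 2.1]
opening: 0.576
clock: 18.55
tool_pos: [0.5095, 0.1025, 0.0531]
eef_rot: [1.0, -0.001, -0.011, 0.002]
contact_force: [-14.3, -1.9, 0.4]
opening: 0.576
220 c [0.0212 0.0043 0.0259] ext [0.044 0.042 0.024] normal [-0.074  0.154  0.985] [123. 124. 116.]
```

```bash
python3 prof.py | cut -c1-200
```

```text
[0.5095 0.1024 0.0532]
291 328 235 267
235 - - - - - - - - - -
237 - - - 12,-32,55:12/-5 - - - - - -
239 - - - 26,-23,62:42/1 - - - - - -
241 - - 29,-31,55:65/-69 29,-21,59:49/2 25,-13,60:58/2 - - - - -
243 - - - - 28,-11,58:38/1 27,-1,62:59/2 - - - -
245 - - - - -4,-32,22:8/0 27,-1,56:38/1 26,8,59:49/1 22,15,60:93/-6 - -
247 - - - 12,-31,28:10/2 4,-26,25:8/0 - 27,9,55:71/-4 27,18,59:61/0 25,27,62:74/-4 -
249 - - - - 6,-25,21:6/1 - -2,-9,23:162/1 -5,-1,25:124/1 - -
251 - - - - 4,-26,13:6/0 19,-6,32:97/-12 9,-2,27:78/-8 2,4,25:185/2 - -
253 - 44,-31,32:34/-2 37,-26,29:121/-3 11,-32,10:8/1 22,-14,25:143/-19 22,-4,29:121/-15 19,4,31:77/-10 10,9,28:110/-6 - -
255 - 46,-30,28:14/0 42,-22,29:25/-1 37,-15,29:118/-2 23,-14,20:120/-14 23,-4,25:114/-14 23,7,30:107/-15 14,11,26:76/-11 - -
257 60,-31,31:18/0 54,-24,30:17/-1 47,-18,28:14/0 42,-12,28:26/-1 36,-5,28:118/-4 24,-3,20:114/-11 24,8,26:109/-16 17,13,23:77/-11 5,17,17:171/1 -
259 - 58,-21,29:17/-2 56,-12,32:18/-1 52,-5,33:13/1 45,1,31:17/-1 38,6,28:120/-4 - 25,19,26:87/-12 9,19,15:158/-1 11,30,22:9/0
261 - - - 56,-2,31:17/-1 52,5,32:14/-1 46,11,31:15/0 37,16,27:88/-3 33,23,28:112/-4 9,19,9:134/-2 12,31,17:22/0
263 - - - - 56,8,30:17/0 51,14,30:14/0 49,23,33:15/-1 37,26,27:64/-1 - 10,30,10:20/0
265 - - - - - 56,18,30:14/-1 52,25,31:15/0 - - -
267 - - - - - - 56,28,29:15/-2 - - -
```

The lower corner of the lid caught the jack's linkage, so the jar is turned to about 110° and gripped 16 mm from its base. Instead I'll lower it from above, with the platform edge lifting the underside of the lid end.

```bash
python3 -m inch '[[-0.6,0,0,0,40],[-0.84,0,0.4,0,40],[0,0,1,0,40],[0,0,1,0,40],[0.2,0,0.4,0,40]]' && python3 -m inch '[[0.5,0,0,0,40],[0.47,0,0,0,40],[0,0,-0.5,0,40],[0,0,-0.4,0,40],[0,0,0,0,40]]' && python3 prof.py | cut -c1-230 && python3 -m inch '[[-0.08,0,-0.21,0,40],[-0.09,0,-0.21,0,40],[0,0,0,0,40]]' && python3 -m inch '[[0,0,-0.23,0,40],[-0.02,0,-0.22,0,40],[0,0,0,0,40]]'&& python3 lid.py
```

```text
clock: 19.15
tool_pos: [0.4892, 0.1045, 0.1268]
eef_rot: [1.0, -0.001, 0.001, -0.0]
contact_force: [0.9, 0.8, -1.7]
opening: 0.575
clock: 19.65
tool_pos: [0.5109, 0.1041, 0.1004]
eef_rot: [1.0, -0.001, -0.002, 0.001]
contact_force: [-1.4, -0.5, -0.5]
opening: 0.574
[0.5109 0.1041 0.1004]
292 329 230 269
230 - - - - - - - - - -
232 - - - - - - - - - -
234 - - - - 0,-28,12:7/0 - - - - -
236 - - - - - - - - - -
238 - - - - - - - - 1,13,19:155/2 -
240 - - - 25,-21,14:138/-17 25,-11,18:145/-20 - - - 5,16,18:170/2 -
242 - - - 28,-19,11:143/-20 27,-10,15:143/-20 - - - 8,18,15:157/0 -
244 - - - 30,-18,7:143/-19 30,-8,11:144/-19 27,0,14:145/-20 28,11,19:108/-15 - 7,18,9:133/-2 9,28,15:42/1
246 - - - 31,-18,2:146/-19 28,-9,5:144/-19 27,0,9:145/-19 30,12,15:144/-19 27,20,17:104/-15 9,19,5:128/-4 10,29,10:49/1
248 - - - 32,-17,-2:146/-20 31,-7,2:143/-19 30,2,6:145/-20 30,12,10:146/-19 30,22,14:163/-22 11,21,2:132/-3 10,29,5:22/1
250 - - - 33,-16,-6:146/-18 32,-6,-2:143/-19 31,3,1:144/-20 30,12,5:146/-18 32,23,11:140/-19 11,20,-4:137/-2 10,30,0:8/0
252 - - - - 34,-5,-6:142/-19 35,6,0:143/-19 35,1
[... 389 characters left out ...]
16:14/0 50,-4,-17:13/-1 46,3,-16:15/-1 40,9,-17:48/-1 34,15,-18:141/-3 - - -
262 - - - 54,-1,-18:15/0 52,7,-15:14/1 47,14,-15:17/0 42,20,-16:46/-1 34,25,-19:122/-5 - -
264 - - - - 54,8,-19:14/1 51,17,-17:17/-1 46,23,-17:16/0 40,29,-18:33/-1 - -
266 - - - - 60,12,-18:14/1 57,20,-16:14/0 51,26,-18:13/0 - - -
268 - - - - - - 57,30,-17:13/-1 - - -
clock: 20.0
tool_pos: [0.5078, 0.1044, 0.0914]
eef_rot: [1.0, -0.001, -0.001, 0.0]
contact_force: [-1.5, -0.7, 0.6]
opening: 0.573
clock: 20.3
tool_pos: [0.508, 0.1044, 0.0801]
eef_rot: [1.0, -0.001, -0.0, 0.0]
contact_force: [0.3, 0.4, -0.3]
opening: 0.569
468 c [0.0211 0.0049 0.0171] ext [0.036 0.043 0.05 ] normal [0.803 0.078 0.591] [133. 131. 120.]
```

```bash
python3 -m inch '[[0.1,0,-0.17,0,40],[0.1,0,-0.17,0,40],[0,0,0,0,40]]' && python3 lid.py&& python3 -m inch '[[0.12,0,-0.08,0,40],[0.12,0,-0.08,0,40],[0,0,0,0,40]]'&& python3 lid.py
```

```text
clock: 20.65
tool_pos: [0.5132, 0.1044, 0.0716]
eef_rot: [1.0, -0.001, -0.0, 0.0]
contact_force: [-2.1, 0.6, -0.2]
opening: 0.576
379 c [0.0174 0.005  0.0221] ext [0.031 0.043 0.039] normal [0.68  0.114 0.724] [124. 122. 112.]
clock: 21.0
tool_pos: [0.5199, 0.1044, 0.068]
eef_rot: [1.0, -0.001, 0.0, 0.0]
contact_force: [-1.7, 0.3, -0.3]
opening: 0.576
279 c [0.0146 0.0054 0.0254] ext [0.026 0.042 0.032] normal [0.667 0.169 0.726] [109. 108.  99.]
44 c [-0.0108 -0.0007  0.0383] ext [0.011 0.029 0.005] normal [ 0.188 -0.046  0.981] [108. 105.  94.]
```

```bash
python3 -m inch '[[0.1,0,-0.1,0,40],[0.1,0,-0.1,0,40],[0,0,0,0,40]]' && python3 -m inch '[[-0.6,0,0,0,40],[-1,0,0,0,40],[-0.6,0,0,0,40],[0,0,0,0,40]]'
python3 - <<'E'
from h import *
T=r.get_state()['tool_pos']
s=snap('scene');b=s['pixels'][190:300,290:390,::-1]
s2=snap('wrist');b2=s2['pixels'][180:420,150:420,::-1]
cv2.imwrite('pics/p5.png',np.hstack([cv2.resize(b,(400,440)),np.clip(cv2.resize(b2,(400,440))*1.4,0,255).astype(np.uint8)]))
E
python3 lid.py
```

```text
clock: 21.35
tool_pos: [0.5245, 0.1043, 0.0628]
eef_rot: [1.0, -0.001, -0.0, 0.0]
contact_force: [-2.5, -0.3, -2.1]
opening: 0.572
clock: 21.75
tool_pos: [0.4685, 0.1047, 0.0635]
eef_rot: [1.0, -0.001, -0.0, -0.0]
contact_force: [-0.3, -0.6, -1.1]
opening: 0.575
302 c [0.013  0.0054 0.0182] ext [0.018 0.039 0.044] normal [0.946 0.305 0.111] [114. 116. 107.]
48 c [-0.015  -0.0017  0.0369] ext [0.012 0.029 0.005] normal [ 0.06  -0.065  0.996] [112. 109.  97.]
```

View pics/p5.png

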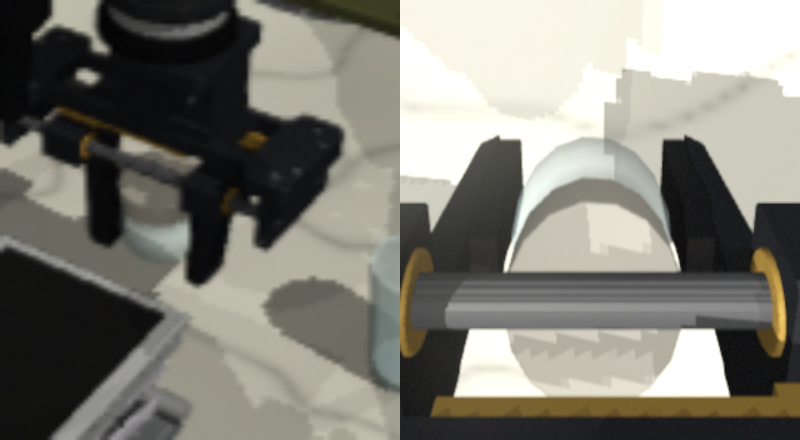

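The jar is now nearly upright (lid up, tilt only a few degrees). I'll lower until the fingertips nearly touch the bench and release. That is a drop of about 10 mm between the fingers.

```bash
python3 -m inch '[[0,0,-0.6,0,40],[0,0,-0.6,0,40],[0,0,-0.4,0,40],[0,0,-0.1,0,40],[0,0,0,0,40]]' && python3 -m inch '[[0,0,0,0,56],[0,0,0,0,60],[0,0,0,0,60],[0,0,0,0,60]]' && python3 lid.py
python3 - <<'E'
from h import *
T=r.get_state()['tool_pos']
for n in('scene','wrist'):
    s=snap(n);W=s['W'];m=(abs(W[...,1]-T[1])<.03)&(abs(W[...,0]-T[0])<.04)&(W[...,2]>.036)&(W[...,2]<.056);q=W[m];print(n,len(q),np.percentile(q,[2,50,98],axis=0).round(4))
    print('plane z~x,y',np.linalg.lstsq(np.c_[q[:,:2]-T[:2],np.ones(len(q))],q[:,2],rcond=None)[0].round(3))
E
```

```text
clock: 22.4
tool_pos: [0.4698, 0.1044, 0.0205]
eef_rot: [1.0, -0.001, 0.0, 0.0]
contact_force: [0.2, 0.4, -0.7]
opening: 0.571
clock: 22.8
tool_pos: [0.4695, 0.1045, 0.0211]
eef_rot: [1.0, -0.001, 0.0, -0.0]
contact_force: [0.1, 0.2, -0.4]
opening: 0.68
221 c [0.0045 0.0055 0.0171] ext [0.022 0.042 0.03 ] normal [0.845 0.215 0.489] [103. 103.  95.]
scene 152 [[0.4389 0.0751 0.0369]
 [0.4707 0.1041 0.0435]
 [0.4824 0.1232 0.0458]]
plane z~x,y [-0.06  -0.015  0.043]
wrist 5383 [[0.4383 0.0854 0.0369]
 [0.4708 0.1047 0.0444]
 [0.4815 0.1248 0.0456]]
plane z~x,y [-0.058 -0.     0.043]
```

```bash
python3 -m inch '[[0,0,0,0,88],[0,0,0,0,88],[0,0,1,0,88],[0,0,1,0,88],[0,0,1,0,88]]' && python3 -m inch '[[0,0,1,0,88],[0,0,1,0,88],[0,0,0,0,88]]'
python3 - <<'E'
from h import *
T=r.get_state()['tool_pos'];print(T)
for n in('scene','wrist'):
    s=snap(n);W=s['W'];m=(abs(W[...,1]-.105)<.04)&(abs(W[...,0]-.465)<.05)&(W[...,2]>.040)&(W[...,2]<.05);q=W[m]
    (c,rad)=cv2.minEnclosingCircle(q[:,:2].astype(np.float32));print(n,len(q),np.median(q,0).round(4),np.percentile(q,[1,99],axis=0).round(4).tolist(),c,rad)
    print('plane',np.linalg.lstsq(np.c_[q[:,:2]-T[:2],np.ones(len(q))],q[:,2],rcond=None)[0].round(3), s['pixels'][m].mean(0).round())
E
```

```text
clock: 23.45
tool_pos: [0.469, 0.1044, 0.0964]
eef_rot: [1.0, -0.001, -0.0, 0.0]
contact_force: [0.4, 0.0, -0.6]
opening: 0.997
clock: 23.75
tool_pos: [0.4708, 0.1047, 0.1482]
eef_rot: [1.0, -0.001, 0.003, -0.001]
contact_force: [1.4, -0.2, -0.5]
opening: 1.0
[0.47079507 0.10471653 0.14821274]
scene 211 [0.4608 0.1062 0.0435] [[0.4376, 0.0846, 0.0401], [0.4817, 0.1266, 0.0465]] (0.4600335657596588, 0.1058899536728859) 0.024248095229268074
plane [-0.016 -0.013  0.043] [191. 193. 177.]
wrist 2400 [0.4601 0.1042 0.0446] [[0.4374, 0.083, 0.041], [0.4809, 0.1256, 0.046]] (0.45863842964172363, 0.10417653620243073) 0.02339685708284378
plane [-0.013 -0.003  0.044] [167. 169. 169.]
```

The jar stands upright at (.4595,.1045), lid at 0.0445 and level. I'll regrip it and set it deeper on the mat, diagonally left-front of the probe at about (.564,.141).

```bash
python3 -m inch '[[-0.31,0,-0.5,0,88],[-0.3,0,-0.8,0,88],[0,0,-1,0,88],[0,0,-1,0,88],[0,0,-1,0,88]]' 15 && python3 -m inch '[[0,0,-0.43,0,88],[0,0,0,0,50],[0,0,0,0,40],[0,0,0,0,40],[0,0,0,0,40]]' && python3 -m inch '[[0,0,0,0,40],[0,0,0.5,0,40],[0,0,1,0,40],[0,0.3,1,0,40],[0,0.5,1,0,40]]' && python3 -m inch '[[0.6,0.6,0.7,0,40],[0.9,0.05,0,0,40],[0.9,0,0,0,40],[0,0,0,0,40]]'; python3 -c "
from h import *
T=r.get_state()['tool_pos'];print(T)
s=snap('scene');W=s['W'];m=(abs(W[...,1]-T[1])<.03)&(abs(W[...,0]-T[0])<.035)&(W[...,2]>T[2]-.035)&(W[...,2]<T[2]+.02)&(s['pixels'].min(2)>60);q=W[m]-T;print(len(q),np.percentile(q,[1,50,99],axis=0).round(4))"
```

```text
clock: 24.35
tool_pos: [0.4531, 0.1043, 0.0361]
eef_rot: [1.0, -0.001, -0.001, 0.0]
contact_force: [-0.3, 0.9, -0.4]
opening: 1.001
clock: 24.85
tool_pos: [0.4569, 0.1051, 0.0301]
eef_rot: [1.0, -0.001, -0.001, 0.0]
contact_force: [-0.2, -0.1, 0.9]
opening: 0.659
clock: 25.35
tool_pos: [0.456, 0.1241, 0.1184]
eef_rot: [1.0, -0.002, -0.002, 0.001]
contact_force: [0.5, 0.1, -0.4]
opening: 0.57
clock: 25.75
tool_pos: [0.5197, 0.1413, 0.1356]
eef_rot: [1.0, -0.002, 0.001, -0.0]
contact_force: [-0.5, -0.4, -1.5]
opening: 0.567
[0.5196928  0.14129064 0.13564078]
562 [[-0.0171 -0.0198 -0.028 ]
 [ 0.0169  0.0053  0.0038]
 [ 0.0272  0.0251  0.0154]]
```

```bash
python3 -m inch '[[0.5,0,0,0,40],[0.5,0,0,0,40],[0.5,0,0,0,40],[0.1,0,0,0,40],[0,0,-0.3,0,40]]' && python3 -m inch '[[0,0,-0.3,0,40],[0,0,0,0,40]]' && python3 -m inch '[[0,0,-0.1,0,40],[0,0,0,0,40]]' && python3 -m inch '[[0,0,-0.08,0,40],[0,0,0,0,40]]' && python3 -m inch '[[0,0,-0.06,0,40],[0,0,0,0,40]]'
```

```text
clock: 26.3
tool_pos: [0.5558, 0.1412, 0.1272]
eef_rot: [1.0, -0.001, -0.002, 0.0]
contact_force: [0.3, 0.5, -1.0]
opening: 0.575
clock: 26.5
tool_pos: [0.5542, 0.141, 0.1178]
eef_rot: [1.0, -0.001, -0.004, 0.001]
contact_force: [-0.0, 0.0, -1.5]
opening: 0.568
clock: 26.7
tool_pos: [0.5559, 0.1412, 0.1164]
eef_rot: [1.0, -0.001, -0.002, 0.001]
contact_force: [0.4, 0.9, -0.4]
opening: 0.571
clock: 26.9
tool_pos: [0.5564, 0.1413, 0.115]
eef_rot: [1.0, -0.001, -0.002, 0.0]
contact_force: [0.0, -0.3, 1.2]
opening: 0.575
clock: 27.1
tool_pos: [0.5565, 0.1413, 0.1147]
eef_rot: [1.0, -0.001, -0.002, 0.0]
contact_force: [-3.0, -0.8, 10.9]
opening: 0.573
```

```bash
python3 -m inch '[[0,0,0.06,0,40],[0,0,0,0,56],[0,0,0,0,70],[0,0,0,0,88],[0,0,0,0,88]]'
cat > lidp.py <<'E'
from h import *
import sys
h=float(sys.argv[1]) if len(sys.argv)>1 else .130
st=r.get_state();print(st['q'].round(2),st['tool_pos'].round(4))
for n in('scene','top'):
    s=snap(n);W=s['W'];px=s['pixels'].astype(int)
    m=(W[...,2]>h-.006)&(W[...,2]<h+.007)&(abs(W[...,0]-.6)<.08)&(abs(W[...,1]-.115)<.07)&(px.min(2)>45)
    q=W[m]
    if len(q)>8:
        c,rad=cv2.minEnclosingCircle(q[:,:2].astype(np.float32));print(n,len(q),'med',np.median(q,0).round(4),'circ',np.round(c,4),round(rad,4),'lo/hi',np.percentile(q,[2,98],axis=0).round(4).tolist())
E
python3 lidp.py
```

```text
clock: 27.6
tool_pos: [0.5563, 0.1412, 0.1145]
eef_rot: [1.0, -0.001, -0.002, 0.001]
contact_force: [0.4, -0.3, -0.4]
opening: 0.883
[-0.35  0.83  0.03  1.84 -0.05  0.48 -1.86] [0.5563 0.1412 0.1145]
scene 295 med [0.5613 0.1429 0.1285] circ [0.5659 0.1351] 0.0485 lo/hi [[0.5391, 0.1202, 0.1246], [0.5808, 0.164, 0.1307]]
```

```bash
python3 -m inch '[[0,0,0.5,0,88],[0,0,0.8,0,88],[0,0,0.7,0,88],[-0.8,0.3,0,0,88],[-0.8,0.4,0,1,88]]' && python3 -m inch '[[-0.8,0.4,0,1,88],[-0.77,0.4,0,1,88],[0,0.4,0,1,88],[0,0,0,1,88],[0,0,0,1,88]]' && python3 -m inch '[[0,0,0,1,88],[0,0,0,1,88],[0,0,0,1,88],[0,0,0,1,88],[0,0,0,0,88]]'; python3 lidp.py; python3 -c "
from h import *
print(R.from_quat(r.get_state()['eef_rot']).as_matrix()[:2,1])"
```

```text
clock: 28.2
tool_pos: [0.5169, 0.1584, 0.1662]
eef_rot: [0.999, 0.051, -0.001, 0.001]
contact_force: [-0.2, -0.2, -0.5]
opening: 1.001
clock: 28.7
tool_pos: [0.4773, 0.1893, 0.1657]
eef_rot: [0.951, 0.311, -0.001, 0.001]
contact_force: [0.7, 0.0, -0.1]
opening: 0.997
clock: 29.2
tool_pos: [0.4775, 0.1885, 0.1655]
eef_rot: [0.867, 0.499, -0.001, 0.002]
contact_force: [-0.2, -0.1, 0.3]
opening: 0.997
[-0.33  0.69 -0.22  1.98  0.31  0.5  -1.3 ] [0.4775 0.1885 0.1655]
scene 290 med [0.5613 0.1434 0.1285] circ [0.5591 0.1422] 0.0237 lo/hi [[0.5385, 0.1219, 0.1244], [0.5809, 0.1638, 0.1306]]
top 29 med [0.5576 0.1231 0.1299] circ [0.5591 0.1331] 0.0217 lo/hi [[0.5385, 0.1183, 0.1258], [0.5802, 0.1353, 0.1331]]
[ 0.86361967 -0.50414116]
```

The jar stands at (.559,.142) and is stable. Now I'll descend and push it towards the probe with the back of the front finger.

```bash
python3 -m inch '[[0,0,-0.8,0,88],[0,0,-0.8,0,88],[0,0,-0.52,0,88],[0.15,-0.08,0,0,88],[0.15,-0.08,0,0,88]]' && python3 -m inch '[[0.3,-0.16,0,0,88],[0.3,-0.16,0,0,88],[0.3,-0.16,0,0,88],[0.3,-0.16,0,0,88],[0.3,-0.16,0,0,88]]' && python3 lidp.py
```

```text
clock: 29.8
tool_pos: [0.4851, 0.1847, 0.112]
eef_rot: [0.867, 0.499, -0.001, 0.002]
contact_force: [0.2, -0.6, 0.3]
opening: 0.995
clock: 30.3
tool_pos: [0.5228, 0.1643, 0.1119]
eef_rot: [0.867, 0.499, -0.001, 0.001]
contact_force: [-2.1, 1.1, 1.8]
opening: 0.996
[-0.27  0.81 -0.21  1.91  0.35  0.45 -1.26] [0.5228 0.1643 0.1119]
scene 282 med [0.5985 0.1225 0.1284] circ [0.59   0.1294] 0.032 lo/hi [[0.5776, 0.1013, 0.1244], [0.6179, 0.143, 0.1305]]
```

```bash
python3 -m inch '[[0.3,-0.17,0,0,88],[0.3,-0.17,0,0,88],[0.28,-0.16,0,0,88],[0,0,0,0,88]]' && python3 lidp.py && python3 -m inch '[[-0.3,0.17,0,0,88],[-0.8,0.45,0,0,88],[-0.8,0.45,0,0,88],[-0.8,0.45,0,0,88]]' && python3 lidp.py
python3 - <<'E'
from h import *
for n in('scene','top'):
    s=snap(n);W=s['W']
    # probe nose axis from scene: silhouettes; rows of nose
    m=(W[...,2]>.215)&(W[...,2]<.27)&(np.hypot(W[...,0]-.62,W[...,1]-.108)<.03);q=W[m]
    if len(q)>10:
        v=(s['P']-np.median(q,0))[:2];v/=np.linalg.norm(v);t=np.array([-v[1],v[0]]);a=q[:,:2]@t;print(n,'nose mid lateral',(np.percentile(a,1)+np.percentile(a,99))/2,'front',np.percentile(q[:,:2]@v,97),'v',v.round(3),'zmin',np.sort(q[:,2])[:8].round(4))
    m=(W[...,2]>.118)&(W[...,2]<.137)&(np.hypot(W[...,0]-.62,W[...,1]-.108)<.04)&(s['pixels'].min(2)>45);q=W[m]
    if len(q)>10 and n=='scene': a=q[:,:2]@t;b=q[:,:2]@v;print('lid lateral mid',(np.percentile(a,1)+np.percentile(a,99))/2,'front/back',np.percentile(b,[1,99]))
E
```

```text
clock: 30.8
tool_pos: [0.5456, 0.151, 0.1117]
eef_rot: [0.867, 0.498, -0.001, 0.002]
contact_force: [-0.0, -0.7, -0.1]
opening: 1.0
[-0.23  0.83 -0.22  1.86  0.35  0.49 -1.22] [0.5456 0.151  0.1117]
scene 280 med [0.6222 0.1078 0.1284] circ [0.62   0.1073] 0.0238 lo/hi [[0.6012, 0.0876, 0.1245], [0.6405, 0.1291, 0.1305]]
clock: 31.3
tool_pos: [0.4749, 0.1911, 0.1118]
eef_rot: [0.866, 0.499, -0.002, 0.001]
contact_force: [0.1, 0.9, 0.1]
opening: 1.002
[-0.37  0.79 -0.17  2.02  0.35  0.37 -1.35] [0.4749 0.1911 0.1118]
scene 306 med [0.6205 0.109  0.1285] circ [0.5785 0.135 ] 0.0719 lo/hi [[0.598, 0.088, 0.1246], [0.6406, 0.1296, 0.1306]]
top 200 med [0.6168 0.1052 0.1301] circ [0.6168 0.1054] 0.0232 lo/hi [[0.5963, 0.0849, 0.1248], [0.6374, 0.1262, 0.1348]]
scene nose mid lateral -0.2690225001102661 front 0.5821753508116583 v [0.817 0.577] zmin [0.2293 0.2297 0.2298 0.2309 0.2312 0.2326 0.2326 0.2329]
lid lateral mid -0.269037378389366 front/back [0.54709292 0.5910109 ]
top nose mid lateral 0.05361888168886329 front -0.6170746070252839 v [-0.967 -0.255] zmin [0.2357 0.237  0.2377 0.2428 0.2434 0.2437 0.2444 0.2498]
```

The jar is centred under the probe within about 3 mm in both views and let go. Next is the lever: I'll close the fingers, go to the robot side of the tab and push +x.

```bash
python3 -m inch '[[0,-0.5,1,0,60],[0,-0.9,1,-1,30],[0,-1,1,-1,0],[0,-1,0,-1,0],[0,-1,0,-1,0]]' 20 && python3 -m inch '[[0,-1,0,-1,0],[0,-1,0,-1,0],[0,-1,0,-1,0],[0,-1,0,-1,0],[0,-1,0,-1,0]]' && python3 -m inch '[[0.5,-1,0,-1,0],[0.5,-1,0,0,0],[0.6,-1,0,0,0],[0.6,-1,0,0,0],[0.6,-1,0,0,0]]' && python3 -m inch '[[0,0,-0.5,0,0],[0,0,0,0,0]]'
python3 - <<'E'
from h import *
print(r.get_state()['q'].round(2))
for n in('scene','top','wrist'):
    s=snap(n);W=s['W'];m=(W[...,2]>.09)&(W[...,2]<.112)&(abs(W[...,0]-.6)<.04)&(W[...,1]<-.13)&(W[...,1]>-.2)
    q=W[m]
    if len(q)>5: print(n,len(q),np.median(q,0).round(4),np.percentile(q,[3,97],axis=0).round(4).tolist())
E
```

```text
clock: 32.0
tool_pos: [0.4781, 0.0783, 0.1878]
eef_rot: [0.952, 0.305, -0.0, 0.002]
contact_force: [0.3, 0.8, 0.6]
opening: 0.567
clock: 32.5
tool_pos: [0.4773, -0.0471, 0.1869]
eef_rot: [0.999, 0.048, -0.001, 0.001]
contact_force: [0.6, -0.4, -0.6]
opening: 0.115
clock: 33.0
tool_pos: [0.5473, -0.1725, 0.1868]
eef_rot: [1.0, -0.002, -0.002, 0.001]
contact_force: [-0.2, 0.6, -0.2]
opening: 0.007
clock: 33.2
tool_pos: [0.5455, -0.1709, 0.1727]
eef_rot: [1.0, -0.002, -0.003, 0.0]
contact_force: [-0.7, 0.1, -0.3]
opening: 0.007
[ 0.25  0.73 -0.05  1.81  0.06  0.61 -1.41]
scene 48 [ 0.5906 -0.1621  0.0996] [[0.5849, -0.1744, 0.0904], [0.5948, -0.1563, 0.1079]]
wrist 496 [ 0.5893 -0.1666  0.1069] [[0.5833, -0.1756, 0.092], [0.5943, -0.158, 0.1085]]
```

```bash
python3 -m inch '[[0,0,-1,0,0],[0,0,-1,0,0],[0,0,-0.5,0,0],[0.3,0,0,0,0],[0.3,0,0,0,0]]' && python3 -m inch '[[0.3,0,0,0,0],[0.3,0,0,0,0],[0.3,0,0,0,0],[0.3,0,0,0,0],[0.3,0,0,0,0]]'
cat > tab.py <<'E'
from h import *
for n in('scene','top','wrist'):
    s=snap(n);W=s['W'];z=W[...,2]
    m=(z>.092)&(z<.112)&(abs(W[...,0]-.6)<.06)&(W[...,1]<-.13)&(W[...,1]>-.2)&(s['pixels'].min(2)>45)
    k=(z>.112)&(z<.127)&(abs(W[...,0]-.5)<.06)&(abs(W[...,1]+.08)<.12)&(s['pixels'].max(2)<60)
    for a,m in(('tab',m),('knob',k)):
        q=W[m]
        if len(q)>5: print(n,a,len(q),np.median(q,0).round(4),np.percentile(q,[3,97],axis=0).round(4).tolist())
E
python3 tab.py
```

```text
clock: 33.85
tool_pos: [0.5627, -0.1695, 0.1124]
eef_rot: [1.0, -0.001, -0.002, 0.001]
contact_force: [-0.2, 0.7, 0.3]
opening: 0.006
clock: 34.35
tool_pos: [0.5992, -0.1698, 0.1118]
eef_rot: [1.0, -0.001, -0.003, 0.0]
contact_force: [-1.8, 1.0, 1.5]
opening: 0.006
scene tab 62 [ 0.6181 -0.1644  0.1013] [[0.6088, -0.1826, 0.0935], [0.6227, -0.1551, 0.1071]]
scene knob 31 [ 0.4804 -0.075   0.1174] [[0.4714, -0.0813, 0.1123], [0.4888, -0.0703, 0.1205]]
top knob 37 [ 0.4749 -0.0837  0.1218] [[0.4664, -0.0912, 0.1174], [0.4843, -0.0764, 0.1254]]
wrist tab 1162 [ 0.6208 -0.167   0.1065] [[0.6044, -0.1752, 0.0932], [0.6257, -0.157, 0.1109]]
```

The tab moved from x .589 to .620, so the lever is flipped. Now to the knob.

```bash
python3 -m inch '[[-0.6,0,0,0,0],[-0.8,0,0.5,0,0],[-0.5,0.3,1,0,30],[-0.9,0.9,0.8,0,60],[-0.9,0.9,0,0,60]]' && python3 -m inch '[[-0.9,0.9,0,0,60],[-0.29,0.5,0,0,60],[0,0,0,0,60]]'; python3 tab.py; python3 lidp.py
```

```text
clock: 35.0
tool_pos: [0.5082, -0.1169, 0.1716]
eef_rot: [1.0, -0.001, 0.001, 0.001]
contact_force: [1.1, 0.7, -0.0]
opening: 0.251
clock: 35.3
tool_pos: [0.4767, -0.0801, 0.1693]
eef_rot: [1.0, 0.001, -0.002, -0.0]
contact_force: [0.7, -0.5, -0.9]
opening: 0.528
scene tab 60 [ 0.62   -0.163   0.1005] [[0.6132, -0.1727, 0.0929], [0.6248, -0.1554, 0.1075]]
scene knob 24 [ 0.4807 -0.0757  0.1171] [[0.4732, -0.0811, 0.1122], [0.4876, -0.072, 0.1203]]
wrist tab 386 [ 0.6145 -0.1586  0.1034] [[0.6118, -0.1707, 0.093], [0.6177, -0.1559, 0.1083]]
wrist knob 976 [ 0.4811 -0.0847  0.1211] [[0.4708, -0.0942, 0.1133], [0.4887, -0.0751, 0.1226]]
[ 0.09  0.66 -0.02  2.07  0.04  0.42 -1.54] [ 0.4786 -0.0833  0.1692]
scene 301 med [0.6208 0.1086 0.1285] circ [0.6191 0.1089] 0.0251 lo/hi [[0.5986, 0.088, 0.1249], [0.6405, 0.1289, 0.1303]]
top 200 med [0.6172 0.1055 0.1299] circ [0.6175 0.1053] 0.023 lo/hi [[0.5963, 0.0846, 0.1256], [0.6377, 0.1262, 0.1352]]
```

```bash
python3 -m inch '[[0,0,-1,0,60],[0,0,-1,0,60],[0,0,-0.65,0,40],[0,0,0,0,28],[0,0,0,0,28]]' && python3 -m inch '[[0.02,0.5,0,0,28],[0.08,0.49,0,0,28],[0.12,0.48,0,0,28],[0.17,0.47,0,0,28],[0.22,0.45,0,0,28]]'&& python3 -m inch '[[-0.22,-0.45,0,0,28],[-0.17,-0.47,0,0,28],[-0.12,-0.48,0,0,28],[-0.08,-0.49,0,0,28],[-0.02,-0.5,0,0,28]]' && python3 -m inch '[[0.02,-0.5,0,0,28],[0.08,-0.49,0,0,28],[0.12,-0.48,0,0,28],[0.17,-0.47,0,0,28],[0.22,-0.45,0,0,28]]' && python3 -m inch '[[0.26,-0.43,0,0,28],[0.3,-0.4,0,0,28],[0,0,0,0,28]]'
cat > ht.py <<'E'
from h import *
st=r.get_state();T=st['tool_pos'];print('clock',st['clock'],'T',T.round(4),'ang',round(float(np.arctan2(-(T[1]+.0815),.602-T[0])),3))
s=snap('scene');W=s['W'];z=W[...,2]
d=np.hypot(W[...,0]-.62,W[...,1]-.1085)
m=(d<.022)&(z>.1)&(z<.226)&(s['pixels'].min(2)>45)
# lid plane: top of points of white colour
q=W[m]; hist=np.histogram(q[:,2],bins=np.arange(.1,.23,.003)); zz=hist[1][hist[0].argmax()]
q=q[abs(q[:,2]-zz-.0015)<.004];print('lid scene',len(q),np.median(q,0).round(4),'mid',((np.percentile(q,2,axis=0)+np.percentile(q,98,axis=0))/2).round(4))
n=(d<.03)&(s['pixels'].max(2)<40)&(z>.2)&(z<.27);print('tip low',np.sort(z[n])[:8].round(4))
s=snap('top');W=s['W'];z=W[...,2];e=(abs(W[...,1]-.108)<.05)&(abs(W[...,0]-.565)<.012)&(z>.07)&(z<.2);print('mat top',np.median(z[e]).round(4))
E
python3 ht.py; python3 tab.py
```

```text
clock: 36.05
tool_pos: [0.4772, -0.0829, 0.1029]
eef_rot: [1.0, -0.001, -0.002, 0.001]
contact_force: [0.2, -0.6, -0.0]
opening: 0.429
clock: 36.55
tool_pos: [0.492, -0.0213, 0.1034]
eef_rot: [1.0, -0.001, -0.002, 0.001]
contact_force: [-1.1, -1.7, -0.1]
opening: 0.318
clock: 37.05
tool_pos: [0.4729, -0.0767, 0.1029]
eef_rot: [1.0, 0.003, -0.006, -0.003]
contact_force: [-7.6, 11.6, 4.8]
opening: 0.317
clock: 37.55
tool_pos: [0.4879, -0.1377, 0.1022]
eef_rot: [1.0, 0.001, -0.007, -0.003]
contact_force: [-7.7, 9.2, 0.3]
opening: 0.321
clock: 37.85
tool_pos: [0.5045, -0.1607, 0.1024]
eef_rot: [1.0, -0.0, -0.004, -0.001]
contact_force: [-3.0, 2.5, -0.2]
opening: 0.322
clock 37.85 T [ 0.5045 -0.1607  0.1024] ang 0.683
lid scene 279 [0.6212 0.1092 0.1554] mid [0.6207 0.1089 0.1549]
tip low [0.2317 0.2325 0.2325 0.2326 0.2326 0.2339 0.2341 0.2342]
mat top 0.1117
scene knob 86 [ 0.5128 -0.1648  0.1196] [[0.501, -0.1861, 0.1127], [0.5168, -0.1356, 0.1261]]
wrist knob 3564 [ 0.5143 -0.1586  0.1206] [[0.5019, -0.188, 0.1126], [0.5168, -0.1335, 0.1262]]
```

Each stroke raises the platform about 27 mm. About 65 mm remain, so two more full strokes, then a measured one.

```bash
python3 -m inch '[[-0.3,0.4,0,0,28],[-0.26,0.43,0,0,28],[-0.22,0.45,0,0,28],[-0.17,0.47,0,0,28],[-0.12,0.48,0,0,28]]' && python3 -m inch '[[-0.08,0.49,0,0,28],[-0.02,0.5,0,0,28],[0.02,0.5,0,0,28],[0.08,0.49,0,0,28],[0.12,0.48,0,0,28]]' && python3 -m inch '[[0.17,0.47,0,0,28],[0.22,0.45,0,0,28],[-0.22,-0.45,0,0,28],[-0.17,-0.47,0,0,28],[-0.12,-0.48,0,0,28]]' && python3 -m inch '[[-0.08,-0.49,0,0,28],[-0.02,-0.5,0,0,28],[0.02,-0.5,0,0,28],[0.08,-0.49,0,0,28],[0.12,-0.48,0,0,28]]' && python3 -m inch '[[0.17,-0.47,0,0,28],[0.22,-0.45,0,0,28],[0.26,-0.43,0,0,28],[0.3,-0.4,0,0,28],[0,0,0,0,28]]'; python3 ht.py
```

```text
clock: 38.6
tool_pos: [0.4758, -0.1108, 0.1032]
eef_rot: [1.0, -0.004, -0.005, 0.003]
contact_force: [-7.8, -10.7, 2.7]
opening: 0.319
clock: 39.1
tool_pos: [0.4786, -0.0478, 0.1028]
eef_rot: [1.0, -0.003, -0.006, 0.002]
contact_force: [-6.1, -7.3, 0.5]
opening: 0.319
clock: 39.6
tool_pos: [0.4769, -0.0543, 0.1029]
eef_rot: [1.0, 0.002, -0.004, -0.002]
contact_force: [-5.0, 11.7, 3.0]
opening: 0.32
clock: 40.1
tool_pos: [0.4767, -0.116, 0.1023]
eef_rot: [1.0, 0.001, -0.007, -0.002]
contact_force: [-8.0, 9.7, 2.3]
opening: 0.317
clock: 40.6
tool_pos: [0.5033, -0.1624, 0.1023]
eef_rot: [1.0, -0.001, -0.005, -0.001]
contact_force: [-3.0, 3.6, -1.2]
opening: 0.316
clock 40.6 T [ 0.5033 -0.1624  0.1023] ang 0.686
lid scene 271 [0.6212 0.1095 0.1558] mid [0.6205 0.1087 0.1551]
tip low [0.2316 0.2319 0.2326 0.2328 0.2339 0.2341 0.2341 0.2342]
mat top 0.1124
```

No net gain this time, and the clockwise swing met drive-level force. I'll check where the lever tab is relative to the handle.

```bash
cat > pw.py <<'E'
from h import *
T=r.get_state()['tool_pos'];A=np.array([.602,-.0815]);th=np.arctan2(-(T[1]-A[1]),A[0]-T[0]);print('T',T.round(4),'th',th.round(3),'F',r.get_state()['contact_force'].round(1))
for p in(-.46,.2,.46):
    print(p,(A+.05*np.array([np.sin(th),-np.cos(th)])+.038*np.array([np.sin(th+p),-np.cos(th+p)])).round(4))
for n in('scene','top','wrist'):
    s=snap(n);W=s['W'];z=W[...,2];d=np.hypot(W[...,0]-A[0],W[...,1]-A[1])
    m=(z>.09)&(z<.111)&(d>.06)&(d<.105)&(W[...,0]>.57)&(W[...,1]<-.06);q=W[m]
    if len(q)>4: print(n,len(q),np.median(q,0).round(4),np.percentile(q,[3,97],axis=0).round(4).tolist())
E
python3 pw.py
```

```text
T [ 0.5041 -0.1624  0.1026] th 0.69 F [-2.8  4.6 -0.7]
-0.46 [ 0.6425 -0.1571]
0.2 [ 0.6634 -0.144 ]
0.46 [ 0.6685 -0.1356]
scene 72 [ 0.6704 -0.1322  0.1005] [[0.6608, -0.1396, 0.0909], [0.6776, -0.127, 0.1075]]
top 19 [ 0.6656 -0.1354  0.1077] [[0.6586, -0.1397, 0.098], [0.6744, -0.1296, 0.1103]]
```

```bash
python3 -m inch '[[-0.3,0.4,0,0,28],[-0.26,0.43,0,0,28],[0,0,0,0,28]]' && python3 ht.py | head -2 && python3 -m inch '[[-0.22,0.45,0,0,28],[-0.17,0.47,0,0,28],[0,0,0,0,28]]' && python3 ht.py| head -2; python3 pw.py
```

```text
clock: 41.15
tool_pos: [0.4915, -0.1426, 0.1033]
eef_rot: [1.0, -0.001, -0.002, 0.001]
contact_force: [-1.4, -0.7, -0.8]
opening: 0.318
clock 41.15 T [ 0.4915 -0.1426  0.1033] ang 0.505
lid scene 273 [0.6216 0.1094 0.1559] mid [0.6206 0.1093 0.1549]
clock: 41.55
tool_pos: [0.4808, -0.1204, 0.1031]
eef_rot: [1.0, -0.002, -0.003, 0.002]
contact_force: [-2.6, -3.4, -0.4]
opening: 0.317
clock 41.55 T [ 0.4808 -0.1204  0.1031] ang 0.311
lid scene 260 [0.621  0.1097 0.1517] mid [0.6204 0.1089 0.1512]
T [ 0.4814 -0.1205  0.103 ] th 0.312 F [-4.1 -4.3  1.2]
-0.46 [ 0.6118 -0.1667]
0.2 [ 0.636  -0.1622]
0.46 [ 0.6439 -0.1563]
scene 69 [ 0.6474 -0.1525  0.1003] [[0.6391, -0.1595, 0.091], [0.6548, -0.1456, 0.1072]]
top 25 [ 0.643  -0.1548  0.1057] [[0.6361, -0.1645, 0.0926], [0.652, -0.1454, 0.1098]]
```

After about 0.18 rad of free play the clockwise swing drags the wheel down with it, although the lever sits at +0.46. I'll try it slower and watch the height.

```bash
python3 -m inch '[[-0.06,0.24,0,0,28],[-0.06,0.24,0,0,28],[0,0,0,0,28]]' && python3 ht.py | head -2 && python3 -m inch '[[-0.04,0.245,0,0,28],[-0.04,0.245,0,0,28],[0,0,0,0,28]]' && python3 ht.py| head -2 && python3 -m inch '[[-0.01,0.25,0,0,28],[-0.01,0.25,0,0,28],[0,0,0,0,28]]' && python3 ht.py|head -2; python3 pw.py
```

```text
clock: 42.1
tool_pos: [0.4773, -0.1092, 0.1029]
eef_rot: [1.0, -0.003, -0.004, 0.002]
contact_force: [-4.4, -5.2, 2.0]
opening: 0.315
clock 42.1 T [ 0.4773 -0.1092  0.1029] ang 0.219
lid scene 273 [0.6214 0.1095 0.1493] mid [0.6204 0.1087 0.1489]
clock: 42.5
tool_pos: [0.4743, -0.097, 0.1028]
eef_rot: [1.0, -0.003, -0.005, 0.002]
contact_force: [-4.8, -5.3, 0.6]
opening: 0.325
clock 42.5 T [ 0.4743 -0.097   0.1028] ang 0.121
lid scene 270 [0.6217 0.1094 0.1468] mid [0.6205 0.1087 0.1461]
clock: 42.9
tool_pos: [0.4739, -0.0841, 0.1026]
eef_rot: [1.0, -0.002, -0.005, 0.002]
contact_force: [-3.5, -5.5, -0.0]
opening: 0.314
clock 42.9 T [ 0.4739 -0.0841  0.1026] ang 0.02
lid scene 274 [0.6218 0.1096 0.1443] mid [0.6208 0.1093 0.1433]
T [ 0.4748 -0.0841  0.1027] th 0.02 F [-4.3 -6.2  0.4]
-0.46 [ 0.5868 -0.1659]
0.2 [ 0.6113 -0.1686]
0.46 [ 0.6206 -0.1652]
scene 67 [ 0.6238 -0.1624  0.1005] [[0.6176, -0.1713, 0.0903], [0.629, -0.1533, 0.1076]]
top 25 [ 0.6196 -0.1648  0.1072] [[0.6142, -0.1742, 0.0945], [0.6265, -0.1566, 0.1104]]
```

The lock is complete at slow and medium speed. I'll ease back to unload the pawl, then try a brisk clockwise swing.

```bash
python3 -m inch '[[0.03,-0.5,0,0,28],[0,0,0,0,28]]' && python3 ht.py | head -2 && python3 -m inch '[[0.03,1,0,0,28],[0.25,0.98,0,0,28],[0.3,0.75,0,0,28],[0,0,0,0,28]]' && python3 ht.py | head -2; python3 pw.py
```

```text
clock: 43.35
tool_pos: [0.4785, -0.0959, 0.103]
eef_rot: [1.0, -0.002, -0.001, 0.001]
contact_force: [0.4, -0.1, 0.5]
opening: 0.318
clock 43.35 T [ 0.4785 -0.0959  0.103 ] ang 0.116
lid scene 271 [0.6215 0.1097 0.1442] mid [0.6209 0.1091 0.1432]
clock: 43.85
tool_pos: [0.4927, -0.024, 0.1029]
eef_rot: [1.0, 0.001, -0.002, -0.0]
contact_force: [0.7, -0.0, 0.2]
opening: 0.319
clock 43.85 T [ 0.4927 -0.024   0.1029] ang -0.484
lid scene 263 [0.6209 0.1092 0.1395] mid [0.6198 0.1093 0.1393]
T [ 0.4931 -0.0261  0.1031] th -0.471 F [-0.6 -0.7  0.1]
-0.46 [ 0.5488 -0.1488]
0.2 [ 0.5692 -0.1627]
0.46 [ 0.5789 -0.1641]
scene 54 [ 0.5801 -0.1611  0.1007] [[0.5747, -0.1709, 0.0905], [0.5829, -0.1534, 0.1079]]
top 26 [ 0.5766 -0.165   0.1055] [[0.5732, -0.1733, 0.0944], [0.5813, -0.154, 0.1095]]
```

The brisk swing rode over a tooth (lid fell only 4.7 mm over 0.5 rad). So: drive counter-clockwise, unload briefly, return briskly.

```bash
python3 -m inch '[[-0.22,-0.45,0,0,28],[-0.17,-0.47,0,0,28],[-0.12,-0.48,0,0,28],[-0.08,-0.49,0,0,28],[-0.02,-0.5,0,0,28]]' && python3 -m inch '[[0.02,-0.5,0,0,28],[0.08,-0.49,0,0,28],[0.12,-0.48,0,0,28],[0.17,-0.47,0,0,28],[0.22,-0.45,0,0,28]]' && python3 -m inch '[[0.26,-0.43,0,0,28],[0.3,-0.4,0,0,28],[0,0,0,0,28]]'; python3 ht.py | head -2; python3 -m inch '[[-0.3,0.4,0,0,28],[0,0,0,0,28],[-0.6,0.95,0,0,28],[-0.35,1,0,0,28],[-0.2,1,0,0,28]]' && python3 -m inch '[[0,1,0,0,28],[0.25,0.95,0,0,28],[0.3,0.75,0,0,28],[0,0,0,0,28]]';  python3 ht.py | head -2
```

```text
clock: 44.6
tool_pos: [0.4743, -0.0841, 0.1029]
eef_rot: [1.0, 0.001, -0.004, -0.002]
contact_force: [-3.7, 11.9, 5.6]
opening: 0.321
clock: 45.1
tool_pos: [0.4861, -0.1442, 0.1022]
eef_rot: [1.0, -0.0, -0.008, -0.002]
contact_force: [-5.7, 8.8, 3.1]
opening: 0.319
clock: 45.4
tool_pos: [0.5019, -0.1672, 0.102]
eef_rot: [1.0, -0.002, -0.006, -0.001]
contact_force: [-2.6, 3.8, -0.1]
opening: 0.32
clock 45.4 T [ 0.5019 -0.1672  0.102 ] ang 0.708
lid scene 272 [0.6214 0.1096 0.165 ] mid [0.6205 0.1091 0.1643]
clock: 46.0
tool_pos: [0.4636, -0.088, 0.1029]
eef_rot: [1.0, -0.005, -0.007, 0.003]
contact_force: [-7.2, -6.5, 5.4]
opening: 0.319
clock: 46.4
tool_pos: [0.4828, -0.0145, 0.1027]
eef_rot: [1.0, 0.0, -0.003, 0.0]
contact_force: [0.0, -0.4, -0.5]
opening: 0.318
clock 46.4 T [ 0.4828 -0.0145  0.1027] ang -0.512
lid scene 269 [0.621  0.1093 0.1608] mid [0.6207 0.1087 0.1604]
```

That works: a net gain of about 21 mm per cycle. I'll correct the x drift (+9 mm) and repeat.

```bash
python3 -m inch '[[0.38,0,0,0,28],[-0.22,-0.45,0,0,28],[-0.17,-0.47,0,0,28],[-0.12,-0.48,0,0,28],[-0.08,-0.49,0,0,28]]' && python3 -m inch '[[-0.02,-0.5,0,0,28],[0.02,-0.5,0,0,28],[0.08,-0.49,0,0,28],[0.12,-0.48,0,0,28],[0.17,-0.47,0,0,28]]' && python3 -m inch '[[0.22,-0.45,0,0,28],[0.26,-0.43,0,0,28],[0.3,-0.4,0,0,28],[0,0,0,0,28]]'; python3 ht.py | head -2; python3 -m inch '[[-0.3,0.4,0,0,28],[0,0,0,0,28],[-0.48,0.88,0,0,28],[-0.3,0.96,0,0,28],[-0.1,0.99,0,0,28]]' && python3 -m inch '[[0.1,0.99,0,0,28],[0.3,0.96,0,0,28],[0.22,0.45,0,0,28],[0,0,0,0,28]]';  python3 ht.py | head -2
```

```text
clock: 47.0
tool_pos: [0.4761, -0.0605, 0.1031]
eef_rot: [1.0, 0.001, -0.004, -0.002]
contact_force: [-5.0, 11.7, 8.6]
opening: 0.317
clock: 47.5
tool_pos: [0.4807, -0.1221, 0.102]
eef_rot: [1.0, -0.0, -0.009, -0.002]
contact_force: [-7.3, 9.6, 1.0]
opening: 0.317
clock: 47.9
tool_pos: [0.5027, -0.1565, 0.1019]
eef_rot: [1.0, -0.002, -0.006, -0.001]
contact_force: [-2.5, 1.7, -0.3]
opening: 0.317
clock 47.9 T [ 0.5027 -0.1565  0.1019] ang 0.647
lid scene 278 [0.6224 0.1097 0.1857] mid [0.6206 0.1096 0.1847]
clock: 48.5
tool_pos: [0.4738, -0.0784, 0.1031]
eef_rot: [1.0, -0.004, -0.005, 0.003]
contact_force: [-4.5, -5.6, 0.1]
opening: 0.317
clock: 48.9
tool_pos: [0.4948, -0.0135, 0.1032]
eef_rot: [1.0, 0.001, -0.0, 0.0]
contact_force: [-0.0, 1.1, -0.6]
opening: 0.317
clock 48.9 T [ 0.4948 -0.0135  0.1032] ang -0.566
lid scene 269 [0.6219 0.1091 0.182 ] mid [0.6205 0.1084 0.1815]
```

```bash
python3 -m inch '[[-0.1,-0.3,0,0,28],[-0.22,-0.45,0,0,28],[-0.17,-0.47,0,0,28],[-0.12,-0.48,0,0,28],[-0.08,-0.49,0,0,28]]' && python3 -m inch '[[-0.02,-0.5,0,0,28],[0.02,-0.5,0,0,28],[0.08,-0.49,0,0,28],[0.12,-0.48,0,0,28],[0.17,-0.47,0,0,28]]' && python3 -m inch '[[0.22,-0.45,0,0,28],[0.26,-0.43,0,0,28],[0.3,-0.4,0,0,28],[0,0,0,0,28]]'; python3 ht.py; python3 -m inch '[[-0.3,0.4,0,0,28],[0,0,0,0,28],[-0.48,0.88,0,0,28],[-0.3,0.96,0,0,28],[-0.1,0.99,0,0,28]]' && python3 -m inch '[[0.1,0.99,0,0,28],[0.3,0.96,0,0,28],[0.22,0.45,0,0,28],[0,0,0,0,28]]';  python3 ht.py
```

```text
clock: 49.5
tool_pos: [0.4712, -0.0663, 0.1029]
eef_rot: [1.0, 0.001, -0.006, -0.002]
contact_force: [-8.3, 11.8, 7.4]
opening: 0.319
clock: 50.0
tool_pos: [0.479, -0.1286, 0.1021]
eef_rot: [1.0, 0.0, -0.008, -0.002]
contact_force: [-7.2, 8.8, 1.1]
opening: 0.318
clock: 50.4
tool_pos: [0.5011, -0.163, 0.1021]
eef_rot: [1.0, -0.002, -0.005, -0.001]
contact_force: [-2.1, 3.5, -0.1]
opening: 0.317
clock 50.4 T [ 0.5011 -0.163   0.1021] ang 0.679
lid scene 283 [0.623  0.111  0.2108] mid [0.6205 0.1085 0.2093]
tip low [0.2314 0.232  0.2324 0.2334 0.2338 0.2347 0.2349 0.2349]
mat top 0.1673
clock: 51.0
tool_pos: [0.4706, -0.0866, 0.1029]
eef_rot: [1.0, -0.005, -0.006, 0.003]
contact_force: [-5.1, -5.2, 1.1]
opening: 0.318
clock: 51.4
tool_pos: [0.4925, -0.021, 0.1031]
eef_rot: [1.0, 0.0, -0.0, 0.0]
contact_force: [0.1, -0.1, -0.1]
opening: 0.319
clock 51.4 T [ 0.4925 -0.021   0.1031] ang -0.505
lid scene 278 [0.6221 0.1099 0.2071] mid [0.621  0.1092 0.206 ]
tip low [0.2314 0.2325 0.2335 0.2335 0.2336 0.2336 0.234  0.2341]
mat top 0.1637
```

Lid now reads 0.207 and the tip about 0.231 in the same view. I need about 12.5 mm more, or 0.5 rad of drive. I'll go in stages.

```bash
cat > gap.py <<'E'
from h import *
s=snap('scene');W=s['W'];z=W[...,2];px=s['pixels'].astype(int);K=s['K']
def proj(p):
    c=s['R'].T@(np.array(p)-s['P']);return K[0,2]-K[0,0]*c[0]/c[2],K[1,2]+K[1,1]*c[1]/c[2]
u,v=proj([.62,.1085,.231]);u0=int(round(u));print('pred tip px',round(u,1),round(v,1))
for du in(-1,0,1): print([(int(px[r_,u0+du].mean()),int(z[r_,u0+du]*1e4)/10) for r_ in range(int(v)-6,int(v)+12)])
s=snap('top');W=s['W'];z=W[...,2];m=(np.hypot(W[...,0]-.618,W[...,1]-.107)<.016)&(z>.33)&(z<.37);print('probe top (top cam)',m.sum(),np.median(z[m]).round(4))
E
python3 -m inch '[[-0.22,-0.45,0,0,28],[-0.17,-0.47,0,0,28],[-0.12,-0.48,0,0,28],[-0.08,-0.49,0,0,28],[0,0,0,0,28]]' && python3 ht.py && python3 gap.py
```

```text
clock: 52.0
tool_pos: [0.4729, -0.0695, 0.103]
eef_rot: [1.0, -0.001, -0.004, -0.001]
contact_force: [-2.9, 4.8, 2.0]
opening: 0.322
clock 52.0 T [ 0.4729 -0.0695  0.103 ] ang -0.093
lid scene 245 [0.6221 0.1105 0.2143] mid [0.6199 0.1091 0.2142]
tip low [0.2025 0.2318 0.2323 0.233  0.2331 0.2334 0.2336 0.2337]
mat top 0.171
pred tip px 291.1 216.8
[(8, 254.3), (7, 250.6), (7, 249.1), (7, 246.7), (7, 245.1), (7, 243.7), (7, 240.2), (7, 238.4), (8, 235.0), (7, 233.5), (67, 230.6), (83, 214.6), (85, 212.0), (144, 215.4), (165, 215.0), (167, 213.3), (167, 216.0), (168, 213.7)]
[(7, 255.4), (6, 251.4), (7, 249.7), (8, 247.0), (9, 242.9), (7, 242.4), (7, 239.5), (7, 238.8), (8, 235.7), (8, 234.1), (71, 231.1), (143, 215.1), (148, 215.8), (164, 215.0), (167, 217.1), (167, 214.5), (167, 214.0), (168, 213.7)]Traceback (most recent call last):
  File "gap.py", line 6, in <module>
    for du in(-1,0,1): print([(int(px[r_,u0+du].mean()),int(z[r_,u0+du]*1e4)/10) for r_ in range(int(v)-6,int(v)+12)])
                                                        ~~~^^^^^^^^^^^^^^^^^
ValueError: cannot convert float NaN to integer
```

```bash
python3 -m inch '[[-0.02,-0.5,0,0,28],[0.02,-0.5,0,0,28],[0,0,0,0,28]]' && python3 ht.py
```

```text
clock: 52.45
tool_pos: [0.4715, -0.0946, 0.1027]
eef_rot: [1.0, -0.001, -0.006, -0.001]
contact_force: [-3.6, 3.5, 0.6]
opening: 0.32
clock 52.45 T [ 0.4715 -0.0946  0.1027] ang 0.1
lid scene 246 [0.6247 0.1124 0.2193] mid [0.6212 0.1091 0.218 ]
tip low [0.2048 0.2296 0.2321 0.2325 0.2327 0.2329 0.233  0.2331]
mat top 0.1758
```

Lid is about 10–11 mm below the tip. I'll unload, let go, lift clear and verify.

```bash
python3 -m inch '[[0.1,0.2,0,0,28],[0,0,0,0,40],[0,0,0,0,60],[0,0,0,0,60],[0,0,0.5,0,60]]' && python3 -m inch '[[0,0,1,0,60],[0,0,1,0,60],[-0.5,0,0.5,0,60],[-0.8,0,0,0,60],[0,0,0,0,60]]' && python3 ht.py; sed -i 's/int(z\[r_,u0+du\]\*1e4)\/10/float(np.round(z[r_,u0+du]*1e3,1))/' gap.py; python3 gap.py; sed -i 's/^T=.*;A=/A=/; s/th=np.arctan2.*$/th=.08/' pw.py; python3 pw.py; python3 lidp.py .2205
```

```text
clock: 53.05
tool_pos: [0.4778, -0.0897, 0.1147]
eef_rot: [1.0, -0.001, -0.003, 0.001]
contact_force: [-0.1, 0.5, 0.9]
opening: 0.654
clock: 53.55
tool_pos: [0.4432, -0.0899, 0.1784]
eef_rot: [1.0, -0.002, -0.003, 0.001]
contact_force: [0.4, -0.2, -0.3]
opening: 0.681
clock 53.55 T [ 0.4432 -0.0899  0.1784] ang 0.053
lid scene 240 [0.6243 0.1122 0.2194] mid [0.6212 0.1093 0.2183]
tip low [0.2302 0.2315 0.2321 0.2322 0.233  0.2338 0.234  0.2341]
mat top 0.1757
pred tip px 291.1 216.8
[(6, 252.8), (6, 251.5), (6, 249.2), (6, 248.3), (7, 245.2), (6, 242.1), (7, 240.6), (7, 238.0), (8, 235.0), (8, 233.6), (42, 232.1), (80, 219.3), (84, 220.2), (159, 218.7), (165, 219.0), (166, 219.4), (166, 219.1), (166, 219.8)]
[(7, 253.7), (8, 251.8), (8, 248.9), (8, 246.0), (6, 246.0), (6, 243.1), (8, 240.1), (8, 237.8), (7, 236.5), (9, 233.9), (37, 230.7), (80, 219.2), (143, 218.7), (163, 220.5), (165, 220.2), (166, 219.5), (166, 219.6), (167, 218.8)]
[(8, 254.0), (7, 252.1), (7, 250.3), (8, 246.6), (9, 245.5), (8, 242.0), (7, 241.0), (8, 239.1), (8, 236.8), (8, 233.6), (37, 229.4), (140, 219.6), (162, 218.1), (165, 219.9), (165, 219.4), (166, 219.9), (166, 218.7), (167, 218.8)]
probe top (top cam) 146 0.3532
-0.46 [ 0.5919 -0.1666]
0.2 [ 0.6165 -0.1679]
0.46 [ 0.6255 -0.1639]
scene 65 [ 0.6257 -0.1615  0.1   ] [[0.619, -0.1718, 0.0903], [0.6307, -0.1538, 0.1073]]
top 25 [ 0.6201 -0.1631  0.1054] [[0.6145, -0.1723, 0.0901], [0.6281, -0.1534, 0.1093]]
[ 0.12  0.62 -0.03  2.14  0.05  0.38 -1.53] [ 0.4466 -0.0892  0.1777]
scene 272 med [0.6245 0.1121 0.2192] circ [0.6201 0.1067] 0.0248 lo/hi [[0.5997, 0.0876, 0.2151], [0.641, 0.1296, 0.2211]]
top 162 med [0.6102 0.1016 0.2211] circ [0.6168 0.1049] 0.0233 lo/hi [[0.5954, 0.0847, 0.216], [0.6306, 0.127, 0.2253]]
```

Both views agree: the gap is 10–11 mm, the jar is centred within about 3 mm, the lever is on raise and the hand is clear.

```bash
python3 -c "
from plant import r
print(r.get_state()['clock'],r.finish_job())"
```

```text
the job is handed in; nothing more can be done
54.0 None
```

I handed the job in at 54.0 s, with the squat jar on the raised platform about 10–11 mm below the probe's tip. No verdict was reported. Last checks:

| Check | Result |
|---|---|
| Gap, lid to probe tip | 10.1 mm from the top camera (lid 0.2211 m, tip 0.2312 m); about 11 mm from the scene camera |
| Jar under the probe | centred within about 3 mm, upright on the mat |
| Direction lever | about +0.4 rad, on raise |
| Robot | fingers open, clear of everything, near-zero contact force |

I did not re-measure the bystanders at the end. Nothing came near them as planned, and a mid-run picture showed the beaker in place.

Three things did not go smoothly:
- **Jar fell once:** my first placement was too close to the platform's front edge. The jar tipped off and landed upside down on the bench. I turned it upright by pivoting it in a light grip against the platform edge. I then placed it deeper and pushed it under the probe with the back of a finger.
- **Handle return:** with the lever on raise, slow and medium clockwise swings dragged the platform back down, so one full cycle gained nothing. Brisk return swings after briefly unloading the handle let it free-wheel, with only about 4 mm lost per return. That means the platform dipped slightly between strokes.
- **Scene camera offset:** it reads about 1.5 mm lower than the top camera, which is why the two gap figures differ slightly.

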